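# Pack up the pigment table

### The arm

A 7-joint arm with a two-finger parallel gripper is mounted at the origin on the work surface. World frame = base frame: x ahead of the robot, y to its left, z up, the work surface at z = 0. Lengths are in m, angles in rad, forces in N, time in s.
With the tool pointing down it reaches from about 0.4 to 0.85 m from the base axis. Payload 10.4 kg.
Tool frame: the origin (TCP) lies on the mounting face of the last link; the fingertips stand r.tips_ahead ahead of it and the grasp point (between the pads) lies 164 mm ahead of it (r.tips_ahead is the distance from the TCP to the fingertips, in m); z points along the fingers, y is the line along which they close (so a half turn about z gives the same grasp; the last joint's range is limited). The gripper opens to 87 mm and grips with 3 to 60 N. Pads are 19 mm wide; open, the fingers measure 117 mm over their backs; the gripper's body (75 mm by 190 mm) begins 51 mm behind the grasp point.
Start: joints at [-1.172, 0.332, -0.065, 1.46, 0.022, 1.35, -0.088], TCP at [0.256, 0.57, 0.405] pointing down, gripper open.
Joint ranges: [-2.6, 2.6], [-0.5, 2.12], [-1.47, 1.34], [0.16, 2.42], [-1.27, 4.41], [0.06, 2.06], [-2.6, 2.6]. Speed limits (rad/s): [2.22, 2.22, 2.79, 2.79, 3.14, 3.14, 3.14].

### API

Orientations are given as a unit quaternion [x, y, z, w].
In Python, from bench import telemetry, imaging, job, r gives the robot as it stands.
- The arm moves only by the tool move_arm, never from a script. Its argument "steps" is a list of rows, each an object of numbers: "dx", "dy", "dz": the shift along the tool's x, y, z in cm; "spin": the turn about the tool's z in rad. In form: [{"dx": .., "dy": .., "dz": .., "spin": ..}, ...]. A call has 1 to 12 rows; each row shifts and turns the commanded pose from where the row before left it, along the tool's axes as they then stand; what a row does not reach is not made up. A row lasts 1/10 s, in which the tool goes at most 50 mm and 8.59 degrees, less where a joint would pass 70% of its speed; a pose out of reach is approached as far as the arm can. A call with a gripper value outside its range is refused whole. "claw" is the finger opening in cm, from 0 to 8.7, set as the call begins (left out, the last holds). The fingers move at their own pace and stop on an object; "squeeze" is the grip in N (left out, the last holds). Time passes only in rows, so rows that do not move let the fingers close. It gives the time, the measured TCP pose, the force, the opening and the grip force at its end, in the units of the state.
- telemetry.read_state(): the state, without advancing time (a new reading comes with each control period).
- imaging.camera(name): name is "side" or "top" or "wrist"; returns a dict with "img" (480x640x3 uint8, red, green, blue), "camera_matrix" (3x3 intrinsics, pixels), "D" ([k1, k2, p1, p2, k3] as OpenCV has them; the pictures are not rectified), "R" (3x3) and "t" (3): a world point X has camera coordinates R X + t. Camera axes: x right, y down, z forward; pixel columns grow to the right and rows downward; lengths in m; the calibration is good to about 2 mm. A picture is of the moment at which its call begins. There is no depth.
- job.close_job(): hands the job in; it is judged then, once.
The state is a dict: "time": time; "joint_positions": joint angles; "joint_vel": joint speeds; "joint_torque": joint torques, N m; "ee_pos": TCP position; "eef_rot": TCP orientation; "ft_force": force on the tool from outside, world axes, zero at the start; "torque": the same for the moment, N m; "width": finger opening in m; "grip_force": force on a finger pad.
Only numpy, scipy, OpenCV 4.12 (cv2) and the standard library are available. Lean on these libraries where they do the work, as an engineer would, in place of code of your own. Each camera call takes 0.05 s, during which the arm holds its last target. There are 200 camera calls.

### The job

Pack up the painting table: first hang the headphones that stand on the paint box over the bar of the wooden drying rail, then raise the box's lid until its folding stay locks and let go, so that the lid stands by itself. With the lid standing, put every pigment jar upright inside the box; then break the stay by pushing its knob and bring the lid fully down without slamming it, leaving the headphones hanging and the other things on the table alone.

Things in the scene. Friction and masses are not known exactly. Their poses are not given: they have to be found in the camera images.
- box: The wooden paint box, fixed to the table, 180 deep (x) by 270 wide (y) by 75 mm high, walls and floor 6 mm, empty at the start. Origin: centre of its underside. Its x axis points from the front (towards the robot) to the hinge side; y to its left. Inside it is 168 x 258 mm with its floor 6 mm above the origin.
- lid (a joint): Angle of the box's lid (rad): 0 shut, grows as it opens. 180 x 270 x 12 mm, 0.7 kg. The locked stay holds it at about 1.40. Otherwise it sinks slowly on its damped hinge (under 1 rad/s), but high up it may hang part-way on the stay's spring until it is pressed down.
- lid_hinge (a point): Middle of the lid's hinge line: the upper rear rim of the box, 75 mm above and 90 mm behind the box's origin. The hinge line runs along the box's y.
- lid_grip (a point): Middle of the lid's dark steel handle: a round bar 14 mm thick, 110 mm long along the box's y, 42 mm out from the lid's front edge in the lid's plane (222 mm from the hinge line, 6 mm above the lid's underside). It can be pinched from above, fingers before and behind it, at every lid angle, and may turn between the fingers. With the lid open it is about 0.30 m above the table.
- stay (a joint): Angle of the stay's middle joint (rad): 0 folded (lid shut), 2.74 with its two links in line, 2.88 at its stop just past the line: there it is locked (above 2.80) and the lid cannot be pushed down. A weak spring snaps it over to locked once the lid is raised to 1.40. Breaking it takes a push of about 3 N on the knob.
- stay_knob (a point): Mid-length of the stay's dark round knob bar (14 mm thick, along the box's y), at the stay's middle joint on the box's right (-y) side, 38 mm outside the lid's edge; the bar ends 21 mm further out. Locked, it is 47 mm above the box's rim; pressing it down and to the rear (box +x) breaks the joint. By the time the lid is shut it has gone 64 mm down and 42 mm to the rear.
- rail_mid (a point): Middle of the axis of the drying rail's wooden bar, 160 mm above the table: a round bar 16 mm thick, running 240 mm along this frame's y between two wooden posts (172 mm high, at y = +-125 mm). Fixed; it stands on the left or on the right of the table.
- headset_crown (a point): Black rigid headphones, 150 mm high, 158 wide, 0.22 kg, standing on their ear cups on the shut lid. This point: centre of the crown pad at the top of the arch, 28 (x) x 62 (y) x 20 mm (z), gripped across x; cup undersides 140 mm below it. The arch lies in this frame's y-z plane; cups 62 (x) x 26 (y) x 70 mm at y = +-66 mm, 88 mm clear between their cushions.
- headset: The same headphones; origin midway between the undersides of the two ear cups.
- jar0_mid (a point): Centre (half-way up) of a pigment jar: squat glass jar with black cap, 52 mm across, 48 mm high, 0.16 kg, z up. All jars are alike; two to four of the four are there, standing on a square white slab (270 mm, 5 mm thick) on the other side of the table from the rail.
- jar0: The same jar; origin at the centre of its underside.
- jar1_mid (a point): Centre (half-way up) of a pigment jar: squat glass jar with black cap, 52 mm across, 48 mm high, 0.16 kg, z up. All jars are alike; two to four of the four are there, standing on a square white slab (270 mm, 5 mm thick) on the other side of the table from the rail.
- jar1: The same jar; origin at the centre of its underside.
- jar2_mid (a point): Centre (half-way up) of a pigment jar: squat glass jar with black cap, 52 mm across, 48 mm high, 0.16 kg, z up. All jars are alike; two to four of the four are there, standing on a square white slab (270 mm, 5 mm thick) on the other side of the table from the rail.
- jar2: The same jar; origin at the centre of its underside.
- jar3_mid (a point): Centre (half-way up) of a pigment jar: squat glass jar with black cap, 52 mm across, 48 mm high, 0.16 kg, z up. All jars are alike; two to four of the four are there, standing on a square white slab (270 mm, 5 mm thick) on the other side of the table from the rail.
- jar3: The same jar; origin at the centre of its underside.
- cup: Bystander, to be left alone: small white cup behind the rail.
- muller: Bystander, to be left alone: glass grinding muller, 64 mm wide foot, behind the rail.
- brush: Bystander, to be left alone: brush lying on the table under the rail, along its bar, 20 mm high.
Mind the look-alikes: they are no part of the job. What is shaped like the jar2 but green or purple is not meant.

How it is judged:
By the outcome, as a careful person would: the job done as asked, in the order asked, and still so for the second after the job is handed in, with the robot touching nothing.
Of jar0, jar1, jar2, jar3 only 2 to 4 are there at a start; the rules pass over those that are not, and their reading is None.
At some moment in a run one of jar0, jar1, jar2, jar3 may be knocked a few centimetres aside while the robot is not near it.
It also fails if it takes over 210 s, if anything falls off the work surface, if the arm or the gripper's body presses on something with over 40 N, if the wrist force passes 120 N, or if a joint passes its speed limit or range.

## Working session

There is one attempt and no reset: what is moved stays moved. The work goes in short steps, Python scripts to look and compute and a tool call to move; the robot and the scene stay as the last step left them, time stands still between calls to the robot, and variables do not carry over. Pictures are saved under pics/ and viewed, at most 14 in all, crops included, and the job is handed in when it is done.

Besides the shell and the picture viewer there is one more tool, called after "Emit:" as name([rows], argument=value, ...), one row to a line, values as JSON. move_arm: Moves the arm, as the interface text tells. Its arguments: {"type":"object","properties":{"steps":{"type":"array","items":{"type":"object","properties":{"dx":{"type":"number"},"dy":{"type":"number"},"dz":{"type":"number"},"spin":{"type":"number"}}}},"claw":{"type":"number"},"squeeze":{"type":"number"}},"required":["steps"]}

```bash
ls; mkdir -p pics; cat > h.py <<'E'
import numpy as np, cv2, pickle
from bench import telemetry, imaging, job, r
def snap(n, f):
    c=imaging.camera(n); cv2.imwrite(f'pics/{f}.png', c['img'][:,:,::-1]); 
    pickle.dump({k:np.array(c[k]) for k in c}, open(f'pics/{f}.pkl','wb')); return c
def load(f): return pickle.load(open(f'pics/{f}.pkl','rb'))
def ray(c,u,v):
    K,D,R,t=[np.array(c[k],float) for k in('camera_matrix','D','R','t')]
    p=cv2.undistortPoints(np.array([[[u,v]]],float),K,D)[0,0]
    return -R.T@t, R.T@np.array([p[0],p[1],1])
def atz(c,u,v,z):
    o,d=ray(c,u,v); return o+d*(z-o[2])/d[2]
def tri(*a):
    A=0;b=0;L=[]
    for c,u,v in a:
        o,d=ray(c,u,v); d=d/np.linalg.norm(d);P=np.eye(3)-np.outer(d,d);A=A+P;b=b+P@o;L.append((P,o))
    X=np.linalg.solve(A,b); return X,[np.linalg.norm(P@(X-o)) for P,o in L]
def proj(c,X):
    K,D,R,t=[np.array(c[k],float) for k in('camera_matrix','D','R','t')]
    return cv2.projectPoints(np.atleast_2d(np.array(X,float)),cv2.Rodrigues(R)[0],t,K,D)[0][:,0]
E
python3 - <<'E'
from h import *
for n in('side','top','wrist'):
    c=snap(n,n+'0'); R=np.array(c['R']);t=np.array(c['t']);print(n,-R.T@t,R[2])
print(telemetry.read_state(), r.tips_ahead)
E
```

```text
pics
side [-0.26545401 -0.74064645  0.97134182] [ 0.58795444  0.54898531 -0.59407466]
top [0.32894528 0.02753524 1.2186625 ] [ 0.19234312 -0.00459461 -0.98131698]
wrist [0.17969628 0.60454591 0.38494371] [ 0.27697993 -0.12607608 -0.9525686 ]
{'time': 0.15, 'joint_positions': array([-1.17161888,  0.33273789, -0.0647067 ,  1.46070516,  0.02159046,
        1.34988375, -0.0884722 ]), 'joint_vel': array([ 0.00058952, -0.00268858,  0.00172831, -0.00374982, -0.0008514 ,
       -0.00094914,  0.00130204]), 'joint_torque': array([ 7.66149660e-04, -6.23633695e+01,  2.44282465e-02, -3.90146792e+01,
       -6.14842493e-02,  3.72573815e-02,  6.05499531e-05]), 'ee_pos': array([0.25581834, 0.57015892, 0.40415027]), 'eef_rot': array([ 2.09305501e-01,  9.77850161e-01, -5.11167366e-04, -9.37756066e-05]), 'ft_force': array([-0.59574642, -0.17470599, -0.22602346]), 'torque': array([-0.00289028, -0.07750377,  0.02680077]), 'grip_force': 0.0, 'width': 0.08724261092565885} 0.1822
```

View pics/top0.png

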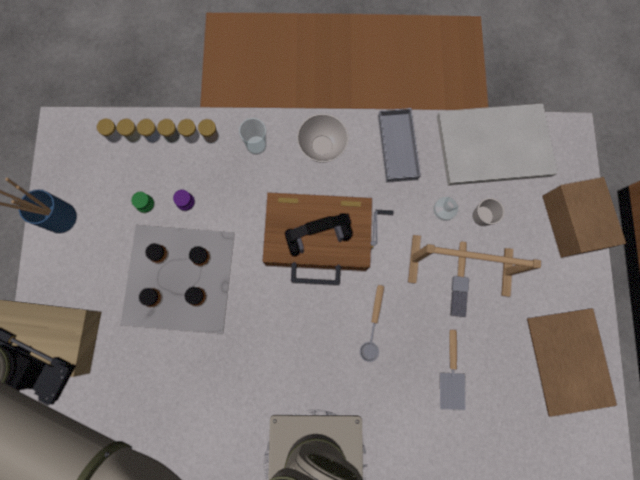

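View pics/side0.png

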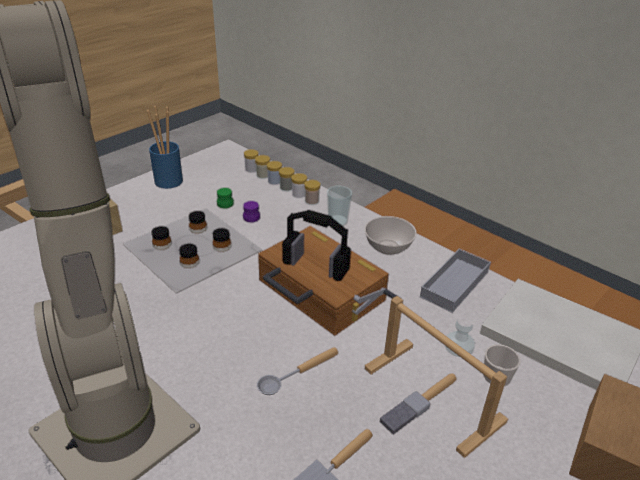

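Top: box centred ~(318,231), headset arch from (296,240) to (346,222), handle ~(316,275), rail bar (430,248)–(537,264), four black-capped jars at left. The side view shows the same. I'll zoom in for precise pixels.

```bash
python3 - <<'E'
import cv2,numpy as np
t=cv2.imread('pics/top0.png');s=cv2.imread('pics/side0.png')
def cr(i,x,y):
    q=cv2.resize(i[y:y+120,x:x+160],(400,300),interpolation=cv2.INTER_CUBIC); q=cv2.convertScaleAbs(q,alpha=1.4,beta=10)
    for k in range(0,160,20):
        cv2.putText(q,str(x+k),(int(k*2.5),8),0,.3,(255,255,0),1);cv2.line(q,(int(k*2.5),10),(int(k*2.5),14),(255,255,0),1)
    for k in range(20,120,20): cv2.putText(q,str(y+k)+'-',(0,int(k*2.5)+3),0,.3,(255,255,0),1)
    return q
o=np.vstack([np.hstack([cr(t,250,180),cr(t,395,215)]),np.hstack([cr(s,245,203),cr(s,365,285)])])
cv2.imwrite('pics/c1.png',o)
E
```

```text
(no output)
```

View pics/c1.png

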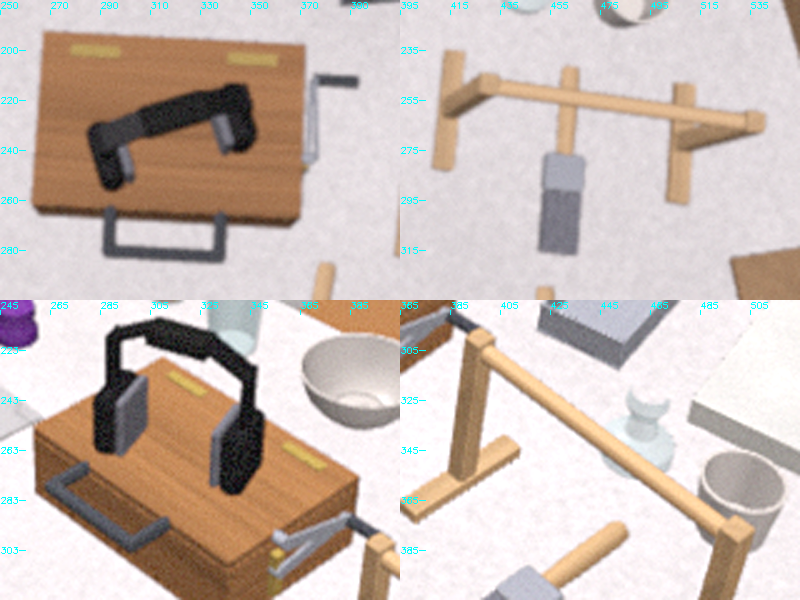

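```bash
python3 - <<'E'
from h import *
np.set_printoptions(precision=4,suppress=True)
T=load('top0');S=load('side0')
P={'railL':((430.6,248.6),(397.4,301)),'railR':((536.6,263.8),(499,377)),
'lidBL':((267.2,192.8),(310.2,225.8)),'lidBR':((372,197.6),(388.2,275)),'lidFR':((369.2,268.8),(337.4,307)),'lidFL':((263.6,262.4),(259,253)),
'crown':((322.4,224),(317.4,218.6)),'handle':((316,281.6),(281,289)),
'ja':((157,253),(161,236)),'jb':((200,256),(221,238)),'jc':((150,297),(161,236)),}
X={}
for k,(a,b) in P.items(): X[k],e=tri((T,*a),(S,*b)); print(k,X[k],np.array(e))
# jars: cap blobs in both views
for n,C,box in(('top',T,(125,225,235,330)),('side',S,(130,200,255,290))):
    g=C['img'].max(2).astype(int); m=np.zeros_like(g,np.uint8); x0,y0,x1,y1=box
    m[y0:y1,x0:x1]=(g[y0:y1,x0:x1]<50)
    N,_,st,ce=cv2.connectedComponentsWithStats(m)
    for i in range(1,N):
        if st[i,4]>40: print(n,ce[i],st[i],atz(C,*ce[i],.05))
a=X['railR']-X['railL'];print('rail',(X['railR']+X['railL'])/2,np.linalg.norm(a),np.arctan2(a[1],a[0]))
c=sum(X[k] for k in('lidBL','lidBR','lidFR','lidFL'))/4;print('box',c)
for p,q in(('lidFL','lidBL'),('lidFR','lidBR'),('lidBR','lidBL'),('lidFR','lidFL')):
    d=X[q]-X[p];print(p,q,np.linalg.norm(d),np.arctan2(d[1],d[0]))
# headset arch ends top/side
for n,a,b in(('hl',(289.6,231),(288.2,216)),('hr',(345.6,217),(344,230))): print(n,tri((T,*a),(S,*b)))
E
```

```text
railL [ 0.5134 -0.2627  0.1687] [0.0008 0.0008]
railR [ 0.479  -0.5084  0.17  ] [0.0003 0.0003]
lidBL [0.6697 0.1277 0.0849] [0.0009 0.0009]
lidBR [ 0.6592 -0.1403  0.0806] [0.001 0.001]
lidFR [ 0.4781 -0.1321  0.0896] [0.0044 0.0044]
lidFL [0.4898 0.131  0.0903] [0.002 0.002]
crown [ 0.5533 -0.0065  0.2285] [0.0027 0.0027]
handle [0.4426 0.0022 0.0822] [0.0001 0.0001]
ja [ 0.4831  0.46   -0.0161] [0.051 0.051]
jb [0.5109 0.3033 0.0364] [0.0004 0.0004]
jc [0.4044 0.4262 0.0342] [0.0005 0.0005]
top [155.1434 251.9163] [146 244  19  17 251] [0.5187 0.4163 0.05  ]
top [198.4032 255.0565] [190 247  18  17 248] [0.5115 0.3041 0.05  ]
top [194.2462 295.4846] [185 287  19  18 260] [0.408  0.3092 0.05  ]
top [148.9547 296.7057] [140 289  19  17 265] [0.4038 0.424  0.05  ]
side [196.7152 217.3697] [189 212  16  12 165] [0.514  0.4107 0.05  ]
side [160.1739 233.0054] [152 227  17  13 184] [0.3999 0.4191 0.05  ]
side [220.6796 234.9061] [213 229  16  13 181] [0.5076 0.2999 0.05  ]
side [188.0829 250.722 ] [180 244  17  14 205] [0.4046 0.3045 0.05  ]
rail [ 0.4962 -0.3855  0.1694] 0.24811217128132804 -1.7098752788514393
box [ 0.5742 -0.0034  0.0864]
lidFL lidBL 0.17992634497537222 -0.018365050794681554
lidFR lidBR 0.18157192303214592 -0.044730114486247655
lidBR lidBL 0.2681639282273523 1.531836802474965
lidFR lidFL 0.26338580244618853 1.525992430741497
hl (array([0.5391, 0.0682, 0.2072]), [np.float64(0.005564925724910322), np.float64(0.0055649257249105735)])
hr (array([ 0.5765, -0.0616,  0.2124]), [np.float64(0.0009877591809111781), np.float64(0.0009877591809112237)])
```

```bash
cat >> h.py <<'E'
from scipy.spatial.transform import Rotation as Ro
def pose():
    s=telemetry.read_state(); M=Ro.from_quat(s['eef_rot']).as_matrix(); return np.array(s['ee_pos']),M,s
def plan(x=None,y=None,z=None,th=None):
    p,M,s=pose(); t=np.array([v if v is not None else p[i] for i,v in enumerate((x,y,z))])
    a=np.arctan2(M[1,1],M[0,1]); print('pos',p.round(4),'th',round(a,4),'tilt',M[:,2].round(4),'w',round(s['width'],4),'t',round(s['time'],2),'F',np.array(s['ft_force']).round(1),'j',np.round(s['joint_positions'],2))
    d=t-p; print('tool cm now',(M.T@d*100).round(2))
    if th is not None:
        sp=a-th; sp=(sp+np.pi)%(2*np.pi)-np.pi; c=Ro.from_rotvec([0,0,sp]).as_matrix()
        print('spin',round(sp,4),'after spin cm',((M@c).T@d*100).round(2))
E
python3 - <<'E'
from h import *
plan(.553,-.006,.52,.28)
E
```

```text
pos [0.2558 0.5702 0.4042] th 1.1491 tilt [-4.e-04 -1.e-03 -1.e+00] w 0.0872 t 0.15 F [-0.6 -0.2 -0.2] j [-1.17  0.33 -0.06  1.46  0.02  1.35 -0.09]
tool cm now [-50.7  -40.41 -11.54]
spin 0.8691 after spin cm [-63.59  12.63 -11.54]
```

Emit:
move_arm([
  {"dz": -4},
  {"dz": -4},
  {"dz": -3.5},
  {"spin": 0.145},
  {"spin": 0.145},
  {"spin": 0.145},
  {"spin": 0.145},
  {"spin": 0.145},
  {"spin": 0.144},
  {"dx": -4,"dy": 0.8},
  {"dx": -4,"dy": 0.8},
  {"dx": -4,"dy": 0.8},
])

```text
$.steps[0]: bad value
```

Emit:
move_arm([
  {"dx": -4,"dy": 0.8},
  {"dx": -4,"dy": 0.8},
  {"dx": -4,"dy": 0.8},
  {"dx": -4,"dy": 0.8},
  {"dx": -4,"dy": 0.8},
  {"dx": -4,"dy": 0.8},
  {"dx": -4,"dy": 0.8},
  {"dx": -4,"dy": 0.8},
  {"dx": -4,"dy": 0.8},
  {"dx": -4,"dy": 0.8},
  {"dx": -4,"dy": 0.8},
  {},
])

```text
$.steps[0]: bad value
```

```bash
python3 - <<'E'
from h import *
plan(.553,-.006,.52,.28)
c=snap('wrist','w1')
print(proj(c,[[.553,-.006,.228],[.539,.068,.207],[.5765,-.0616,.2124]]))
E
```

```text
pos [0.2558 0.5702 0.4042] th 1.1491 tilt [-4.e-04 -1.e-03 -1.e+00] w 0.0872 t 0.15 F [-0.6 -0.2 -0.2] j [-1.17  0.33 -0.06  1.46  0.02  1.35 -0.09]
tool cm now [-50.7  -40.41 -11.54]
spin 0.8691 after spin cm [-63.59  12.63 -11.54]
[[-88.16511805 756.40672048]
 [-30.91964348 715.70553163]
 [-94.32648407 750.27444487]]
```

View pics/w1.png

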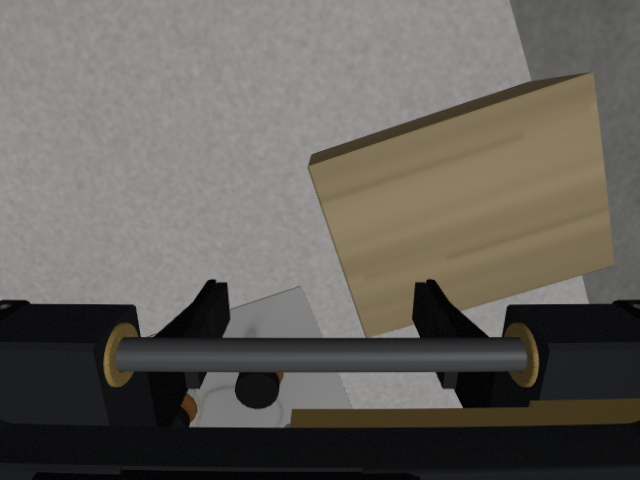

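The move was refused (rows need all four fields). The picture shows the start view: gripper fingers at (215,310)/(430,310), a wooden crate, and a jar at (258,388).

Emit:
move_arm([
  {"dx": 0,"dy": 0,"dz": -4,"spin": 0},
  {"dx": 0,"dy": 0,"dz": -4,"spin": 0},
  {"dx": 0,"dy": 0,"dz": -3.5,"spin": 0},
  {"dx": 0,"dy": 0,"dz": 0,"spin": 0.145},
  {"dx": 0,"dy": 0,"dz": 0,"spin": 0.145},
  {"dx": 0,"dy": 0,"dz": 0,"spin": 0.145},
  {"dx": 0,"dy": 0,"dz": 0,"spin": 0.145},
  {"dx": 0,"dy": 0,"dz": 0,"spin": 0.145},
  {"dx": 0,"dy": 0,"dz": 0,"spin": 0.144},
  {"dx": -4,"dy": 0.8,"dz": 0,"spin": 0},
  {"dx": -4,"dy": 0.8,"dz": 0,"spin": 0},
  {"dx": -4,"dy": 0.8,"dz": 0,"spin": 0},
])

```text
time: 1.4
ee_pos: [0.3125, 0.4602, 0.5194]
eef_rot: [0.601, 0.799, -0.0, 0.0]
ft_force: [1.4, -0.9, 0.1]
width: 0.087
grip_force: 0.0
```

Emit:
move_arm([
  {"dx": -4,"dy": 0.8,"dz": 0,"spin": 0},
  {"dx": -4,"dy": 0.8,"dz": 0,"spin": 0},
  {"dx": -4,"dy": 0.8,"dz": 0,"spin": 0},
  {"dx": -4,"dy": 0.8,"dz": 0,"spin": 0},
  {"dx": -4,"dy": 0.8,"dz": 0,"spin": 0},
  {"dx": -4,"dy": 0.8,"dz": 0,"spin": 0},
  {"dx": -4,"dy": 0.8,"dz": 0,"spin": 0},
  {"dx": -4,"dy": 0.8,"dz": 0,"spin": 0},
  {"dx": -4,"dy": 0.8,"dz": 0,"spin": 0},
  {"dx": -4,"dy": 0.8,"dz": 0,"spin": 0},
  {"dx": -4,"dy": 0.8,"dz": 0,"spin": 0},
  {"dx": 0,"dy": 0,"dz": 0,"spin": 0},
])

```text
time: 2.6
ee_pos: [0.5196, 0.0572, 0.5198]
eef_rot: [0.605, 0.796, -0.001, 0.001]
ft_force: [-1.0, 1.3, -0.2]
width: 0.0873
grip_force: 0.0
```

```bash
python3 - <<'E'
from h import *
plan(.553,-.006,.52,.28)
c=snap('wrist','w2')
print(proj(c,[[.553,-.006,.228],[.539,.068,.207],[.5765,-.0616,.2124]]))
E
```

```text
pos [0.5196 0.0572 0.5198] th 0.2717 tilt [ 7.0e-04 -1.8e-03 -1.0e+00] w 0.0873 t 2.6 F [-1.   1.3 -0.2] j [-0.69  0.05  0.52  1.56 -0.03  1.54  0.1 ]
tool cm now [-6.99  1.53 -0.01]
spin -0.0083 after spin cm [-7.    1.47 -0.01]
[[339.07666678 313.85652208]
 [347.29247914 216.49602381]
 [345.9223437  364.65237108]]
```

View pics/w2.png

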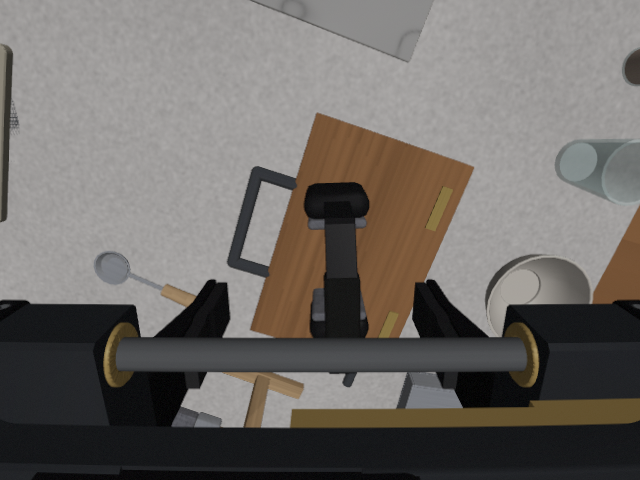

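Arch vertical in the picture at column ≈342 (predicted 339), so a 2 mm correction; yaw aligned. Handle at (250,220).

Emit:
move_arm([
  {"dx": -3.5,"dy": 0.85,"dz": 0,"spin": 0},
  {"dx": -3.5,"dy": 0.85,"dz": 0,"spin": 0},
  {"dx": 0,"dy": 0,"dz": 0,"spin": 0},
  {"dx": 0,"dy": 0,"dz": 3,"spin": 0},
  {"dx": 0,"dy": 0,"dz": 3,"spin": 0},
  {"dx": 0,"dy": 0,"dz": 3,"spin": 0},
  {"dx": 0,"dy": 0,"dz": 2.6,"spin": 0},
  {"dx": 0,"dy": 0,"dz": 0,"spin": 0},
  {"dx": 0,"dy": 0,"dz": 0,"spin": 0},
])

```text
time: 3.55
ee_pos: [0.5539, 0.0013, 0.4044]
eef_rot: [0.601, 0.799, 0.0, -0.0]
ft_force: [-0.1, 1.2, 0.5]
width: 0.0868
grip_force: 0.0
```

Emit:
move_arm([
  {"dx": 0,"dy": 0,"dz": 0,"spin": 0},
  {"dx": 0,"dy": 0,"dz": 0,"spin": 0},
  {"dx": 0,"dy": 0,"dz": 0,"spin": 0},
  {"dx": 0,"dy": 0,"dz": 0,"spin": 0},
  {"dx": 0,"dy": 0,"dz": 0,"spin": 0},
  {"dx": 0,"dy": 0,"dz": 0,"spin": 0},
  {"dx": 0,"dy": 0,"dz": 0,"spin": 0},
  {"dx": 0,"dy": 0,"dz": 0,"spin": 0},
], claw=0.5, squeeze=25)

```text
time: 4.35
ee_pos: [0.554, 0.0004, 0.4037]
eef_rot: [0.602, 0.799, -0.0, -0.0]
ft_force: [-0.4, 0.2, -0.1]
width: 0.031
grip_force: 0.0
```

Emit:
move_arm([
  {"dx": 0,"dy": 0,"dz": 0,"spin": 0},
  {"dx": 0,"dy": 0,"dz": 0,"spin": 0},
  {"dx": 0,"dy": 0,"dz": 0,"spin": 0},
  {"dx": 0,"dy": 0,"dz": 0,"spin": 0},
])

```text
time: 4.75
ee_pos: [0.5539, 0.0004, 0.4037]
eef_rot: [0.602, 0.799, -0.0, -0.0]
ft_force: [0.2, 0.2, -0.1]
width: 0.0277
grip_force: 24.9
```

Emit:
move_arm([
  {"dx": 0,"dy": 0,"dz": -1,"spin": 0},
  {"dx": 0,"dy": 0,"dz": -2,"spin": 0},
  {"dx": 0,"dy": 0,"dz": -3,"spin": 0},
  {"dx": 0,"dy": 0,"dz": -3,"spin": 0},
  {"dx": 0,"dy": 0,"dz": -3,"spin": 0},
  {"dx": 0,"dy": 0,"dz": -3,"spin": 0},
  {"dx": 0,"dy": 0,"dz": 0,"spin": 0},
  {"dx": 0,"dy": 0,"dz": 0,"spin": 0},
])

```text
time: 5.55
ee_pos: [0.5539, 0.0003, 0.554]
eef_rot: [0.602, 0.799, 0.0, 0.0]
ft_force: [-0.5, 0.8, -2.8]
width: 0.0279
grip_force: 24.8
```

```bash
python3 - <<'E'
from h import *
plan(.4962,-.3855,.554,-1.71)
E
```

```text
pos [5.539e-01 3.000e-04 5.540e-01] th 0.2799 tilt [ 7.e-04  2.e-04 -1.e+00] w 0.0279 t 5.55 F [-0.5  0.8 -2.8] j [-0.6   0.14  0.59  1.41 -0.08  1.61  0.27]
tool cm now [-3.549e+01 -1.621e+01 -2.000e-02]
spin 1.9899 after spin cm [-3.600e-01  3.901e+01 -2.000e-02]
```

Emit:
move_arm([
  {"dx": 0,"dy": 0,"dz": 0,"spin": 0.14},
  {"dx": 0,"dy": 0,"dz": 0,"spin": 0.14},
  {"dx": 0,"dy": 0,"dz": 0,"spin": 0.14},
  {"dx": 0,"dy": 0,"dz": 0,"spin": 0.14},
  {"dx": 0,"dy": 0,"dz": 0,"spin": 0.14},
  {"dx": 0,"dy": 0,"dz": 0,"spin": 0.14},
  {"dx": 0,"dy": 0,"dz": 0,"spin": 0.14},
  {"dx": 0,"dy": 0,"dz": 0,"spin": 0.14},
  {"dx": 0,"dy": 0,"dz": 0,"spin": 0.14},
  {"dx": 0,"dy": 0,"dz": 0,"spin": 0.14},
  {"dx": 0,"dy": 0,"dz": 0,"spin": 0.14},
  {"dx": 0,"dy": 0,"dz": 0,"spin": 0.14},
])

```text
time: 6.75
ee_pos: [0.5538, 0.0005, 0.5523]
eef_rot: [0.997, 0.082, -0.001, 0.0]
ft_force: [0.2, 0.8, -2.8]
width: 0.0277
grip_force: 24.8
```

Emit:
move_arm([
  {"dx": 0,"dy": 0,"dz": 0,"spin": 0.14},
  {"dx": 0,"dy": 0,"dz": 0,"spin": 0.14},
  {"dx": 0,"dy": 0,"dz": 0,"spin": 0.03},
  {"dx": 0,"dy": 4,"dz": 0,"spin": 0},
  {"dx": 0,"dy": 4,"dz": 0,"spin": 0},
  {"dx": 0,"dy": 4,"dz": 0,"spin": 0},
  {"dx": 0,"dy": 4,"dz": 0,"spin": 0},
  {"dx": 0,"dy": 4,"dz": 0,"spin": 0},
  {"dx": 0,"dy": 4,"dz": 0,"spin": 0},
  {"dx": 0,"dy": 4,"dz": 0,"spin": 0},
  {"dx": 0,"dy": 4,"dz": 0,"spin": 0},
  {"dx": 0,"dy": 4,"dz": 0,"spin": 0},
])

```text
time: 7.95
ee_pos: [0.5037, -0.3575, 0.5527]
eef_rot: [0.998, -0.068, -0.001, -0.0]
ft_force: [0.1, 0.7, -1.2]
width: 0.0281
grip_force: 24.8
```

Emit:
move_arm([
  {"dx": 0,"dy": 2,"dz": 0,"spin": 0},
  {"dx": 0,"dy": 1,"dz": 0,"spin": 0},
  {"dx": 0,"dy": 0,"dz": 0,"spin": 0},
  {"dx": 0,"dy": 0,"dz": 0,"spin": 0},
])

```text
time: 8.35
ee_pos: [0.5005, -0.3847, 0.5534]
eef_rot: [0.998, -0.068, -0.0, -0.001]
ft_force: [0.5, 1.2, -2.2]
width: 0.0278
grip_force: 24.9
```

```bash
python3 - <<'E'
from h import *
plan(.4962,-.3855,.3565,-1.71)
T=snap('top','t2');S=snap('side','s2')
def cr(i,x,y,w,h):
    q=cv2.resize(i[y:y+h,x:x+w],(400,int(400*h/w)),interpolation=cv2.INTER_CUBIC);return cv2.convertScaleAbs(q,alpha=1.3,beta=15)
a=cr(T['img'],360,150,200,240);b=cr(S['img'],330,150,200,240)
cv2.imwrite('pics/c2.png',np.hstack([a,b])[:,:,::-1])
E
```

```text
pos [ 0.5005 -0.3847  0.5534] th -1.7078 tilt [-1.e-04  1.e-03 -1.e+00] w 0.0278 t 8.35 F [ 0.5  1.2 -2.2] j [-0.04  0.42  0.94  1.21 -0.34  1.67 -0.89]
tool cm now [-0.41  0.15 19.69]
spin 0.0022 after spin cm [-0.41  0.15 19.69]
```

View pics/c2.png

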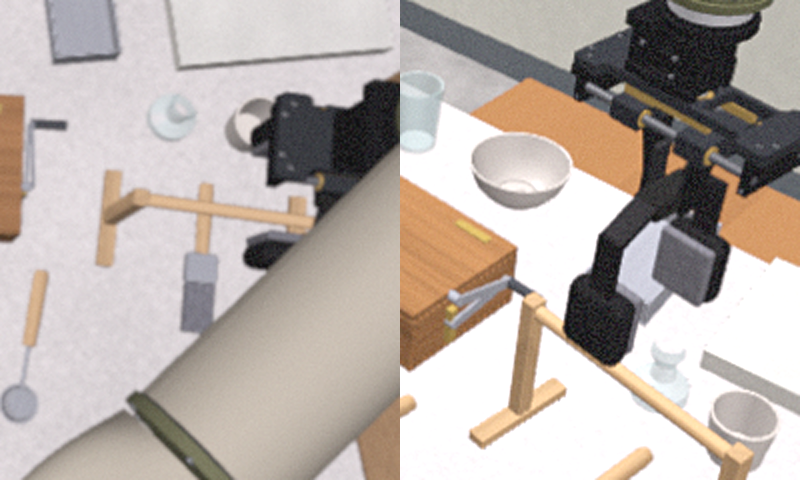

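Headset hangs in the gripper above the bar, arch across the rail, cups either side. Check clearance to muller and cup behind.

```bash
python3 - <<'E'
from h import *
T=load('top0');S=load('side0')
m=np.array([.4962,-.3855]);d=np.array([np.cos(1.432),np.sin(1.432)]);n=np.array([d[1],-d[0]])
for k,a,b in(('mull',atz(T,442,210,.01),atz(S,458,345,.01)),('cuptop',atz(T,489,211,.07),atz(S,501,360,.07)),('cupbase',atz(T,489,211,.0),atz(S,500,372,.0)),('brushend',atz(T,463,242,.01),atz(S,452,378,.01))):
    for q in(a,b): print(k,q.round(3),'along',((q[:2]-m)@d).round(3),'perp',((q[:2]-m)@n).round(3))
E
```

```text
mull [ 0.648 -0.342  0.01 ] along 0.064 perp 0.144
mull [ 0.646 -0.352  0.01 ] along 0.054 perp 0.144
cuptop [ 0.63  -0.446  0.07 ] along -0.041 perp 0.141
cuptop [ 0.615 -0.46   0.07 ] along -0.057 perp 0.128
cupbase [ 0.649 -0.475  0.   ] along -0.068 perp 0.163
cupbase [ 0.651 -0.454  0.   ] along -0.046 perp 0.163
brushend [ 0.559 -0.394  0.01 ] along 0.0 perp 0.064
brushend [ 0.556 -0.394  0.01 ] along -0.0 perp 0.06
```

Emit:
move_arm([
  {"dx": -0.4,"dy": 0.1,"dz": 0,"spin": 0},
  {"dx": 0,"dy": 0,"dz": 0,"spin": 0},
  {"dx": 0,"dy": 0,"dz": 3,"spin": 0},
  {"dx": 0,"dy": 0,"dz": 3,"spin": 0},
  {"dx": 0,"dy": 0,"dz": 3,"spin": 0},
  {"dx": 0,"dy": 0,"dz": 3,"spin": 0},
  {"dx": 0,"dy": 0,"dz": 3,"spin": 0},
  {"dx": 0,"dy": 0,"dz": 2,"spin": 0},
  {"dx": 0,"dy": 0,"dz": 1,"spin": 0},
  {"dx": 0,"dy": 0,"dz": 0.5,"spin": 0},
  {"dx": 0,"dy": 0,"dz": 0,"spin": 0},
  {"dx": 0,"dy": 0,"dz": 0,"spin": 0},
])

```text
time: 9.65
ee_pos: [0.4959, -0.3865, 0.3698]
eef_rot: [0.998, -0.07, 0.001, 0.0]
ft_force: [0.1, -0.8, -2.0]
width: 0.0276
grip_force: 24.9
```

```bash
python3 - <<'E'
from h import *
plan(.4962,-.3855,.3545,-1.71)
E
```

```text
pos [ 0.4959 -0.3865  0.3698] th -1.7099 tilt [ 1.3e-03 -8.0e-04 -1.0e+00] w 0.0276 t 9.65 F [ 0.1 -0.8 -2. ] j [-0.07  0.48  0.89  1.54 -0.38  1.31 -0.84]
tool cm now [ 0.01 -0.1   1.53]
spin 0.0001 after spin cm [ 0.01 -0.1   1.53]
```

Emit:
move_arm([
  {"dx": 0,"dy": 0,"dz": 0.5,"spin": 0},
  {"dx": 0,"dy": 0,"dz": 0.4,"spin": 0},
  {"dx": 0,"dy": 0,"dz": 0.3,"spin": 0},
  {"dx": 0,"dy": 0,"dz": 0,"spin": 0},
  {"dx": 0,"dy": 0,"dz": 0,"spin": 0},
])

```text
time: 10.15
ee_pos: [0.4957, -0.3863, 0.3567]
eef_rot: [0.998, -0.07, -0.0, -0.0]
ft_force: [0.2, -0.4, -2.2]
width: 0.0275
grip_force: 24.9
```

Emit:
move_arm([
  {"dx": 0,"dy": 0,"dz": 0.2,"spin": 0},
  {"dx": 0,"dy": 0,"dz": 0,"spin": 0},
  {"dx": 0,"dy": 0,"dz": 0,"spin": 0},
])

```text
time: 10.45
ee_pos: [0.4957, -0.3862, 0.3547]
eef_rot: [0.998, -0.07, 0.0, -0.0]
ft_force: [-0.7, 0.0, -0.7]
width: 0.0282
grip_force: 24.9
```

Emit:
move_arm([
  {"dx": 0,"dy": 0,"dz": 0.2,"spin": 0},
  {"dx": 0,"dy": 0,"dz": 0,"spin": 0},
  {"dx": 0,"dy": 0,"dz": 0,"spin": 0},
])

```text
time: 10.75
ee_pos: [0.4957, -0.3864, 0.3543]
eef_rot: [0.998, -0.07, 0.001, -0.0]
ft_force: [-4.1, 4.0, 11.1]
width: 0.0277
grip_force: 25.0
```

Emit:
move_arm([
  {"dx": 0,"dy": 0,"dz": -0.15,"spin": 0},
  {"dx": 0,"dy": 0,"dz": 0,"spin": 0},
  {"dx": 0,"dy": 0,"dz": 0,"spin": 0},
], squeeze=8)

```text
time: 11.05
ee_pos: [0.4958, -0.3863, 0.3544]
eef_rot: [0.998, -0.07, 0.0, 0.0]
ft_force: [-0.9, -0.3, 2.8]
width: 0.0277
grip_force: 8.0
```

Emit:
move_arm([
  {"dx": 0,"dy": 0,"dz": 0,"spin": 0},
  {"dx": 0,"dy": 0,"dz": 0,"spin": 0},
  {"dx": 0,"dy": 0,"dz": 0,"spin": 0},
  {"dx": 0,"dy": 0,"dz": 0,"spin": 0},
  {"dx": 0,"dy": 0,"dz": 0,"spin": 0},
  {"dx": 0,"dy": 0,"dz": -1,"spin": 0},
  {"dx": 0,"dy": 0,"dz": -3,"spin": 0},
  {"dx": 0,"dy": 0,"dz": -4,"spin": 0},
  {"dx": 0,"dy": 0,"dz": -4,"spin": 0},
  {"dx": 0,"dy": 0,"dz": 0,"spin": 0},
], claw=6)

```text
time: 12.05
ee_pos: [0.4955, -0.3873, 0.4805]
eef_rot: [0.998, -0.07, 0.004, 0.002]
ft_force: [-0.4, -0.5, -0.5]
width: 0.0597
grip_force: 0.0
```

```bash
python3 - <<'E'
from h import *
plan(.4426,.002,.474,-0.04)
S=snap('side','s3');a=S['img'][150:390,330:530]
T=snap('wrist','w3')['img']
cv2.imwrite('pics/c3.png',np.hstack([cv2.resize(a,(400,480)),cv2.resize(T,(400,480))])[:,:,::-1])
E
```

```text
pos [ 0.4955 -0.3873  0.4805] th -1.7104 tilt [ 0.0069 -0.0046 -1.    ] w 0.0597 t 12.05 F [-0.4 -0.5 -0.5] j [-0.07  0.42  0.93  1.37 -0.33  1.51 -0.88]
tool cm now [-10.66 -37.81   0.43]
spin -1.6704 after spin cm [38.69 -6.84  0.43]
```

View pics/c3.png

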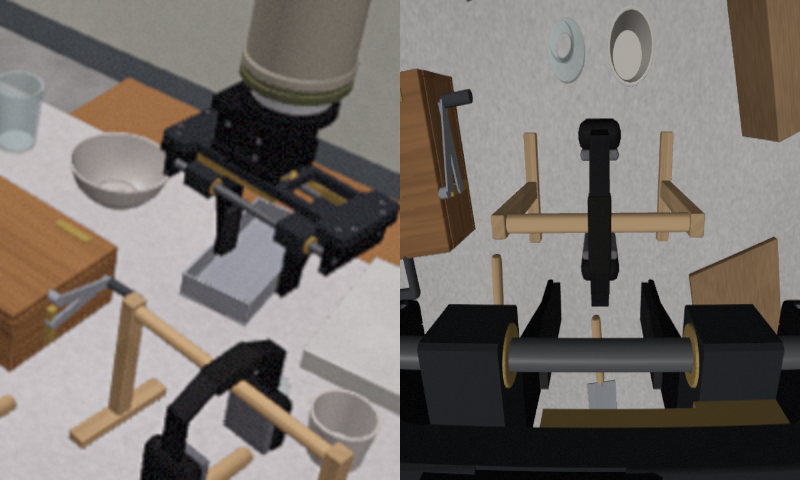

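Headset hangs centred on the bar (wrist view, crown (600,225) over the bar), nothing else disturbed. Now to the handle.

Emit:
move_arm([
  {"dx": 0,"dy": 0,"dz": 0,"spin": -0.14},
  {"dx": 0,"dy": 0,"dz": 0,"spin": -0.14},
  {"dx": 0,"dy": 0,"dz": 0,"spin": -0.14},
  {"dx": 0,"dy": 0,"dz": 0,"spin": -0.14},
  {"dx": 0,"dy": 0,"dz": 0,"spin": -0.14},
  {"dx": 0,"dy": 0,"dz": 0,"spin": -0.14},
  {"dx": 0,"dy": 0,"dz": 0,"spin": -0.14},
  {"dx": 0,"dy": 0,"dz": 0,"spin": -0.14},
  {"dx": 0,"dy": 0,"dz": 0,"spin": -0.14},
  {"dx": 0,"dy": 0,"dz": 0,"spin": -0.14},
  {"dx": 0,"dy": 0,"dz": 0,"spin": -0.14},
  {"dx": 0,"dy": 0,"dz": 0,"spin": -0.13},
])

```text
time: 13.35
ee_pos: [0.4957, -0.386, 0.473]
eef_rot: [0.719, 0.695, -0.0, -0.001]
ft_force: [-0.2, 0.1, 0.5]
width: 0.0596
grip_force: 0.0
```

Emit:
move_arm([
  {"dx": 4,"dy": -0.7,"dz": 0,"spin": 0},
  {"dx": 4,"dy": -0.7,"dz": 0,"spin": 0},
  {"dx": 4,"dy": -0.7,"dz": 0,"spin": 0},
  {"dx": 4,"dy": -0.7,"dz": 0,"spin": 0},
  {"dx": 4,"dy": -0.7,"dz": 0,"spin": 0},
  {"dx": 4,"dy": -0.7,"dz": 0,"spin": 0},
  {"dx": 4,"dy": -0.7,"dz": 0,"spin": 0},
  {"dx": 4,"dy": -0.7,"dz": 0,"spin": 0},
  {"dx": 4,"dy": -0.7,"dz": 0,"spin": 0},
  {"dx": 2.7,"dy": -0.5,"dz": 0,"spin": 0},
  {"dx": 0,"dy": 0,"dz": 5,"spin": 0},
  {"dx": 0,"dy": 0,"dz": 3,"spin": 0},
], claw=2.8)

```text
time: 14.55
ee_pos: [0.4423, 0.0042, 0.3913]
eef_rot: [0.72, 0.694, -0.001, -0.001]
ft_force: [-0.7, 0.0, 0.9]
width: 0.0281
grip_force: 0.0
```

Emit:
move_arm([
  {"dx": 0,"dy": 0,"dz": 0,"spin": 0},
  {"dx": 0,"dy": 0,"dz": 0,"spin": 0},
  {"dx": 0,"dy": 0,"dz": 0,"spin": 0},
])

```text
time: 14.85
ee_pos: [0.4437, 0.0031, 0.3959]
eef_rot: [0.721, 0.693, 0.001, 0.001]
ft_force: [0.7, -0.4, 0.5]
width: 0.0279
grip_force: 0.0
```

```bash
python3 - <<'E'
from h import *
plan(.4426,.002,.245,-0.04)
c=snap('wrist','w4')
print(proj(c,[[.4426,.002,.081],[.4415,.057,.081],[.4388,-.053,.081]]))
E
```

```text
pos [0.4437 0.0031 0.3959] th -0.0403 tilt [ 2.1e-03  5.0e-04 -1.0e+00] w 0.0279 t 14.85 F [ 0.7 -0.4  0.5] j [-0.39 -0.08  0.27  1.94  0.02  1.28 -0.17]
tool cm now [-0.12 -0.14 15.09]
spin -0.0003 after spin cm [-0.12 -0.14 15.09]
[[317.87505287 224.53965351]
 [313.34278023 155.19321691]
 [316.17404463 287.04352911]]
```

View pics/w4.png

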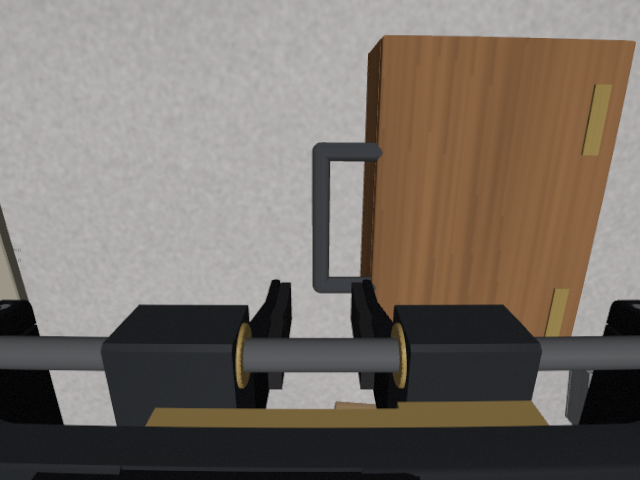

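Handle bar at column 321, rows 150–285, mid ≈218: nearly as predicted (shift +0.4 cm in y, +0.15 cm in x).

Emit:
move_arm([
  {"dx": 0.3,"dy": 0,"dz": 3,"spin": 0},
  {"dx": 0,"dy": 0,"dz": 3,"spin": 0},
  {"dx": 0,"dy": 0,"dz": 3,"spin": 0},
  {"dx": 0,"dy": 0,"dz": 2,"spin": 0},
  {"dx": 0,"dy": 0,"dz": 2,"spin": 0},
  {"dx": 0,"dy": 0,"dz": 1,"spin": 0},
  {"dx": 0,"dy": 0,"dz": 1,"spin": 0},
  {"dx": 0,"dy": 0,"dz": 0,"spin": 0},
  {"dx": 0,"dy": 0,"dz": 0,"spin": 0},
])

```text
time: 15.8
ee_pos: [0.4438, 0.0062, 0.2449]
eef_rot: [0.721, 0.693, 0.0, 0.0]
ft_force: [0.0, -0.1, -0.9]
width: 0.0279
grip_force: 0.0
```

Emit:
move_arm([
  {"dx": 0,"dy": 0,"dz": 0,"spin": 0},
  {"dx": 0,"dy": 0,"dz": 0,"spin": 0},
  {"dx": 0,"dy": 0,"dz": 0,"spin": 0},
  {"dx": 0,"dy": 0,"dz": 0,"spin": 0},
  {"dx": 0,"dy": 0,"dz": 0,"spin": 0},
  {"dx": 0,"dy": 0,"dz": 0,"spin": 0},
], claw=0.2, squeeze=20)

```text
time: 16.4
ee_pos: [0.444, 0.0062, 0.2447]
eef_rot: [0.721, 0.693, 0.001, 0.001]
ft_force: [5.4, -0.9, 1.9]
width: 0.0134
grip_force: 20.0
```

```bash
python3 - <<'E'
from h import *
plan(.4426,.002,.245,-0.04)
R=.222
def H(t): return np.array([-R*np.cos(t)+.006*np.sin(t), R*np.sin(t)+.006*np.cos(t)])
A=np.linspace(0,1.42,25)
for i in range(24): d=(H(A[i+1])-H(A[i]))*100; print(i,d.round(2),end=' ')
print(H(1.42)-H(0))
E
```

```text
pos [0.444  0.0062 0.2447] th -0.0401 tilt [ 1.9e-03  3.0e-04 -1.0e+00] w 0.0134 t 16.4 F [ 5.4 -0.9  1.9] j [-0.38  0.1   0.28  2.11 -0.03  0.93 -0.13]
tool cm now [-0.42 -0.12 -0.03]
spin -0.0001 after spin cm [-0.42 -0.12 -0.03]
0 [0.07 1.31] 1 [0.15 1.3 ] 2 [0.23 1.29] 3 [0.3  1.28] 4 [0.38 1.26] 5 [0.45 1.23] 6 [0.53 1.2 ] 7 [0.6  1.17] 8 [0.66 1.13] 9 [0.73 1.09] 10 [0.79 1.05] 11 [0.85 1.  ] 12 [0.91 0.95] 13 [0.97 0.89] 14 [1.02 0.83] 15 [1.06 0.77] 16 [1.11 0.71] 17 [1.15 0.64] 18 [1.18 0.57] 19 [1.22 0.5 ] 20 [1.24 0.43] 21 [1.27 0.35] 22 [1.28 0.28] 23 [1.3 0.2] [0.19458186 0.21438204]
```

Emit:
move_arm([
  {"dx": 0,"dy": 0.07,"dz": -1.31,"spin": 0},
  {"dx": 0,"dy": 0.15,"dz": -1.3,"spin": 0},
  {"dx": 0,"dy": 0.23,"dz": -1.29,"spin": 0},
  {"dx": 0,"dy": 0.3,"dz": -1.28,"spin": 0},
  {"dx": 0,"dy": 0.38,"dz": -1.26,"spin": 0},
  {"dx": 0,"dy": 0.45,"dz": -1.23,"spin": 0},
  {"dx": 0,"dy": 0.53,"dz": -1.2,"spin": 0},
  {"dx": 0,"dy": 0.6,"dz": -1.17,"spin": 0},
  {"dx": 0,"dy": 0.66,"dz": -1.13,"spin": 0},
  {"dx": 0,"dy": 0.73,"dz": -1.09,"spin": 0},
  {"dx": 0,"dy": 0.79,"dz": -1.05,"spin": 0},
  {"dx": 0,"dy": 0.85,"dz": -1.0,"spin": 0},
])

```text
time: 17.6
ee_pos: [0.4997, 0.0037, 0.3862]
eef_rot: [0.721, 0.693, -0.002, -0.002]
ft_force: [-5.7, -0.8, -1.6]
width: 0.013
grip_force: 20.0
```

Emit:
move_arm([
  {"dx": 0,"dy": 0.91,"dz": -0.95,"spin": 0},
  {"dx": 0,"dy": 0.97,"dz": -0.89,"spin": 0},
  {"dx": 0,"dy": 1.02,"dz": -0.83,"spin": 0},
  {"dx": 0,"dy": 1.06,"dz": -0.77,"spin": 0},
  {"dx": 0,"dy": 1.11,"dz": -0.71,"spin": 0},
  {"dx": 0,"dy": 1.15,"dz": -0.64,"spin": 0},
  {"dx": 0,"dy": 1.18,"dz": -0.57,"spin": 0},
  {"dx": 0,"dy": 1.22,"dz": -0.5,"spin": 0},
  {"dx": 0,"dy": 0,"dz": 0,"spin": 0},
  {"dx": 0,"dy": 0,"dz": 0,"spin": 0},
])

```text
time: 18.6
ee_pos: [0.5867, -0.0002, 0.4463]
eef_rot: [0.721, 0.693, -0.001, -0.0]
ft_force: [-2.9, -2.5, 8.0]
width: 0.0134
grip_force: 20.0
```

```bash
python3 - <<'E'
from h import *
p,M,s=pose(); x,z=p[0]+.164*M[0,2]-.664,p[2]+.164*M[2,2]-.075
print(p,s['ft_force'],s['width'],np.arctan2(z,-x)-.027,np.hypot(x,z))
E
```

```text
[ 5.86666582e-01 -1.64422866e-04  4.46260014e-01] [-2.86049684 -2.45104351  8.01544256] 0.01344485940656159 1.1856391408382028 0.22130314096561132
```

Emit:
move_arm([
  {"dx": 0,"dy": 1.24,"dz": -0.43,"spin": 0},
  {"dx": 0,"dy": 1.27,"dz": -0.35,"spin": 0},
  {"dx": 0,"dy": 1.28,"dz": -0.28,"spin": 0},
  {"dx": 0,"dy": 0.7,"dz": -0.1,"spin": 0},
  {"dx": 0,"dy": 0,"dz": 0,"spin": 0},
  {"dx": 0,"dy": 0,"dz": 0,"spin": 0},
  {"dx": 0,"dy": 0,"dz": 0,"spin": 0},
  {"dx": 0,"dy": 0,"dz": 0,"spin": 0},
])

```text
time: 19.4
ee_pos: [0.6314, -0.002, 0.4573]
eef_rot: [0.721, 0.693, -0.0, 0.0]
ft_force: [3.5, -5.0, 0.9]
width: 0.0131
grip_force: 20.0
```

```bash
python3 - <<'E'
from h import *
p,M,s=pose(); x,z=p[0]+.164*M[0,2]-.664,p[2]+.164*M[2,2]-.075
print(p,s['ft_force'],s['width'],np.arctan2(z,-x)-.027,np.hypot(x,z))
S=snap('side','s4')['img'];T=snap('wrist','w5')['img']
cv2.imwrite('pics/c4.png',np.hstack([cv2.resize(S[170:370,250:450],(480,480)),cv2.resize(T,(320,480))])[:,:,::-1])
E
```

```text
[ 0.63144341 -0.00203578  0.45726072] [ 3.50612865 -4.99481875  0.8551738 ] 0.013143893596047958 1.3957775179408471 0.22067379290640388
```

View pics/c4.png

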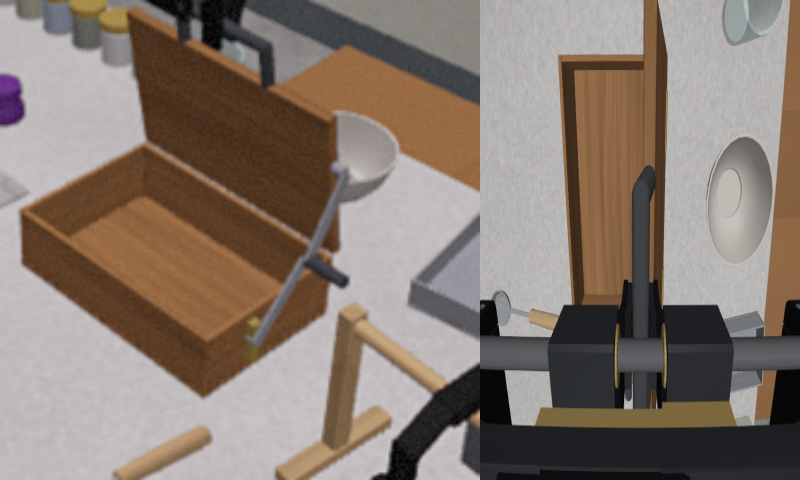

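The lid is up and the stay looks straight with its knob at (325,270). Nudge further, then test by pushing back.

Emit:
move_arm([
  {"dx": 0,"dy": 0.3,"dz": 0,"spin": 0},
  {"dx": 0,"dy": 0.2,"dz": 0,"spin": 0},
  {"dx": 0,"dy": 0,"dz": 0,"spin": 0},
  {"dx": 0,"dy": 0,"dz": 0,"spin": 0},
  {"dx": 0,"dy": 0,"dz": 0,"spin": 0},
])

```text
time: 20.0
ee_pos: [0.6359, -0.0023, 0.4577]
eef_rot: [0.721, 0.692, -0.001, -0.001]
ft_force: [-6.7, -5.6, 5.5]
width: 0.0133
grip_force: 20.1
```

Emit:
move_arm([
  {"dx": 0,"dy": -0.3,"dz": 0,"spin": 0},
  {"dx": 0,"dy": -0.3,"dz": 0,"spin": 0},
  {"dx": 0,"dy": -0.2,"dz": 0,"spin": 0},
  {"dx": 0,"dy": 0,"dz": 0,"spin": 0},
  {"dx": 0,"dy": 0,"dz": 0,"spin": 0},
])

```text
time: 20.5
ee_pos: [0.6306, -0.0019, 0.4574]
eef_rot: [0.721, 0.693, 0.002, 0.003]
ft_force: [22.8, -6.0, -8.7]
width: 0.0135
grip_force: 20.0
```

Locked (23 N resistance). Release.

Emit:
move_arm([
  {"dx": 0,"dy": 0.3,"dz": 0,"spin": 0},
  {"dx": 0,"dy": 0,"dz": 0,"spin": 0},
  {"dx": 0,"dy": 0,"dz": 0,"spin": 0},
])

```text
time: 20.8
ee_pos: [0.6325, -0.002, 0.4575]
eef_rot: [0.721, 0.693, 0.001, 0.002]
ft_force: [11.5, -5.2, -1.9]
width: 0.013
grip_force: 20.0
```

Emit:
move_arm([
  {"dx": 0,"dy": 0,"dz": 0,"spin": 0},
  {"dx": 0,"dy": 0,"dz": 0,"spin": 0},
  {"dx": 0,"dy": 0,"dz": 0,"spin": 0},
  {"dx": 0,"dy": 0,"dz": 0,"spin": 0},
  {"dx": 0,"dy": 0,"dz": -2,"spin": 0},
  {"dx": 0,"dy": 0,"dz": -3,"spin": 0},
  {"dx": 0,"dy": 0,"dz": -3,"spin": 0},
  {"dx": 0,"dy": 0,"dz": 0,"spin": 0},
], claw=4)

```text
time: 21.6
ee_pos: [0.6316, -0.0013, 0.542]
eef_rot: [0.721, 0.693, 0.003, 0.002]
ft_force: [0.6, -0.7, 1.0]
width: 0.0398
grip_force: 0.0
```

```bash
cat > jars.py <<'E'
from h import *
def blobs(C,box):
    g=C['img'].max(2).astype(int); m=np.zeros(g.shape,np.uint8); x0,y0,x1,y1=box
    m[y0:y1,x0:x1]=(g[y0:y1,x0:x1]<50)
    N,_,st,ce=cv2.connectedComponentsWithStats(m)
    return [(ce[i],st[i,4]) for i in range(1,N) if st[i,4]>40]
E
python3 - <<'E'
from jars import *
plan(.51,.30,.45)
T=snap('top','t5');S=snap('side','s5')
tb=blobs(T,(125,225,240,330));sb=blobs(S,(110,195,270,300))
for a,n in tb:
    for b,m in sb:
        X,e=tri((T,*a),(S,*b))
        if e[0]<.006: print(a.round(1),b.round(1),n,m,X.round(4),e[0])
E
```

```text
pos [ 0.6316 -0.0013  0.542 ] th -0.0396 tilt [ 0.0061  0.0011 -1.    ] w 0.0398 t 21.6 F [ 0.6 -0.7  1. ] j [-0.32  0.32  0.35  1.22 -0.11  1.62 -0.04]
tool cm now [ 29.62 -13.4    9.15]
[155.1 252. ] [196.7 217.2] 247 155 [0.5193 0.4184 0.0443] 2.1037937690025282e-05
[198.3 255. ] [220.8 234.9] 246 177 [0.5124 0.3058 0.0445] 0.00010208784104871459
[194.2 295.5] [188.  250.8] 256 199 [0.4082 0.3105 0.0447] 2.6023862111301623e-05
[148.8 296.7] [160.2 233. ] 259 183 [0.4042 0.4265 0.0442] 7.281147154217071e-05
```

Lid stands. Jars are all still at their places, heights consistent (cap centres z≈0.044). Jars will go in one row along the box's y, gripped along x.

```bash
python3 - <<'E'
from h import *
plan(.513,.307,.25,-.04)
E
```

```text
pos [ 0.6317 -0.0012  0.5377] th -0.0396 tilt [ 7.e-04  5.e-04 -1.e+00] w 0.04 t 21.7 F [ 0.2 -0.6 -1.8] j [-0.32  0.32  0.34  1.22 -0.11  1.61 -0.04]
tool cm now [ 30.31 -13.1   28.78]
spin 0.0004 after spin cm [ 30.3  -13.11  28.78]
```

Emit:
move_arm([
  {"dx": 0,"dy": -4,"dz": 0,"spin": 0},
  {"dx": 0,"dy": -4,"dz": 0,"spin": 0},
  {"dx": 2,"dy": -4,"dz": 0,"spin": 0},
  {"dx": 4,"dy": -1.1,"dz": 0,"spin": 0},
  {"dx": 4,"dy": 0,"dz": 0,"spin": 0},
  {"dx": 4,"dy": 0,"dz": 0,"spin": 0},
  {"dx": 4,"dy": 0,"dz": 0,"spin": 0},
  {"dx": 4,"dy": 0,"dz": 0,"spin": 0},
  {"dx": 4,"dy": 0,"dz": 2,"spin": 0},
  {"dx": 4,"dy": 0,"dz": 2,"spin": 0},
  {"dx": 0.3,"dy": 0,"dz": 4,"spin": 0},
  {"dx": 0,"dy": 0,"dz": 4,"spin": 0},
], claw=8.7)

```text
time: 22.9
ee_pos: [0.5119, 0.3085, 0.4146]
eef_rot: [0.72, 0.694, -0.001, -0.0]
ft_force: [0.1, -0.3, -0.6]
width: 0.0868
grip_force: 0.0
```

Emit:
move_arm([
  {"dx": 0,"dy": 0,"dz": 4,"spin": 0},
  {"dx": 0,"dy": 0,"dz": 4,"spin": 0},
  {"dx": 0,"dy": 0,"dz": 4,"spin": 0},
  {"dx": 0,"dy": 0,"dz": 2,"spin": 0},
  {"dx": 0,"dy": 0,"dz": 0,"spin": 0},
  {"dx": 0,"dy": 0,"dz": 0,"spin": 0},
])

```text
time: 23.5
ee_pos: [0.5127, 0.3066, 0.2775]
eef_rot: [0.721, 0.693, -0.0, -0.0]
ft_force: [-0.8, 0.7, 1.2]
width: 0.0869
grip_force: 0.0
```

```bash
python3 - <<'E'
from h import *
plan(.513,.307,.204,-.04)
c=snap('wrist','w6'); print(proj(c,[[.513,.307,.053],[.513,.307,.029]]))
S=snap('top','t6'); 
cv2.imwrite('pics/c6.png',np.hstack([cv2.resize(c['img'],(480,360)),cv2.resize(S['img'][180:340,90:232],(320,360))])[:,:,::-1])
E
```

```text
pos [0.5127 0.3066 0.2775] th -0.0398 tilt [-9.e-04 -5.e-04 -1.e+00] w 0.0869 t 23.5 F [-0.8  0.7  1.2] j [-0.68  0.37  0.08  1.69 -0.03  1.08 -0.63]
tool cm now [0.04 0.03 7.35]
spin 0.0002 after spin cm [0.04 0.03 7.35]
[[320.6370856  265.07748413]
 [320.67589445 250.81238895]]
```

View pics/c6.png

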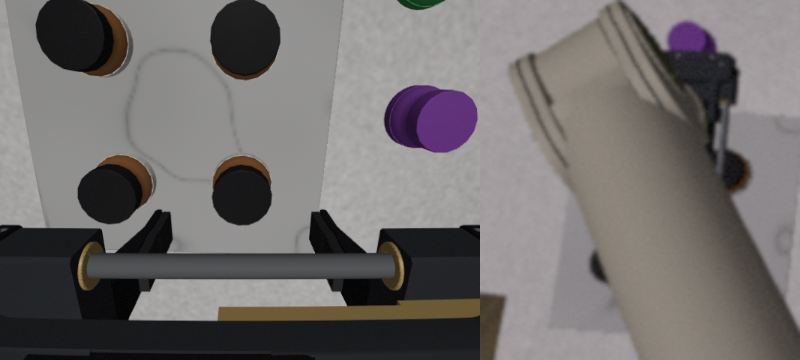

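Cap seen at (322,260) in full pixels vs predicted (321,265): 2 mm in y. Other three jars at upper left/right.

Emit:
move_arm([
  {"dx": 0.2,"dy": 0.05,"dz": 2,"spin": 0},
  {"dx": 0,"dy": 0,"dz": 2,"spin": 0},
  {"dx": 0,"dy": 0,"dz": 2,"spin": 0},
  {"dx": 0,"dy": 0,"dz": 1.3,"spin": 0},
  {"dx": 0,"dy": 0,"dz": 0,"spin": 0},
])

```text
time: 24.1
ee_pos: [0.5132, 0.3085, 0.2038]
eef_rot: [0.721, 0.693, -0.001, -0.0]
ft_force: [-0.1, 0.1, 0.0]
width: 0.0871
grip_force: 0.0
```

Emit:
move_arm([
  {"dx": 0,"dy": 0,"dz": 0,"spin": 0},
  {"dx": 0,"dy": 0,"dz": 0,"spin": 0},
  {"dx": 0,"dy": 0,"dz": 0,"spin": 0},
  {"dx": 0,"dy": 0,"dz": 0,"spin": 0},
  {"dx": 0,"dy": 0,"dz": 0,"spin": 0},
  {"dx": 0,"dy": 0,"dz": 0,"spin": 0},
  {"dx": 0,"dy": 0,"dz": 0,"spin": 0},
  {"dx": 0,"dy": 0,"dz": 0,"spin": 0},
], claw=4, squeeze=15)

```text
time: 24.9
ee_pos: [0.5136, 0.3087, 0.2047]
eef_rot: [0.721, 0.693, 0.0, -0.0]
ft_force: [-0.7, -0.4, 2.0]
width: 0.0486
grip_force: 15.0
```

Emit:
move_arm([
  {"dx": 0,"dy": 0,"dz": -2,"spin": 0},
  {"dx": 0,"dy": 0,"dz": -3,"spin": 0},
  {"dx": 0,"dy": 0,"dz": -4,"spin": 0},
  {"dx": 0,"dy": 0,"dz": 0,"spin": 0},
])

```text
time: 25.3
ee_pos: [0.5149, 0.3093, 0.3]
eef_rot: [0.721, 0.693, 0.004, 0.001]
ft_force: [0.6, -0.4, -1.1]
width: 0.0489
grip_force: 14.8
```

```bash
python3 - <<'E'
from h import *
c=np.array([.575,-.002]);R=np.array([[np.cos(.04),np.sin(.04)],[-np.sin(.04),np.cos(.04)]])
for y in(.093,.031,-.031,-.093): print((c+R@[-.036,y]).round(4),(c+R@[-.07,y]).round(4))
plan(*(c+R@[-.07,-.093]),.293,-.04)
E
```

```text
[0.5427 0.0924] [0.5088 0.0937]
[0.5403 0.0304] [0.5063 0.0318]
[ 0.5378 -0.0315] [ 0.5038 -0.0302]
[ 0.5353 -0.0935] [ 0.5013 -0.0921]
pos [0.5149 0.3093 0.3   ] th -0.0403 tilt [ 0.0068  0.0049 -1.    ] w 0.0489 t 25.3 F [ 0.6 -0.4 -1.1] j [-0.68  0.35  0.08  1.66 -0.03  1.12 -0.63]
tool cm now [-40.17   0.26   0.49]
spin -0.0003 after spin cm [-40.17   0.25   0.49]
```

```bash
python3 - <<'E'
from h import *
S=load('s5')
c=np.array([.575,-.002]);Rb=np.array([[np.cos(.04),np.sin(.04)],[-np.sin(.04),np.cos(.04)]])
for k,(u,v),yb in(('low',(356.3,311.7),-.14),('knobjoint',(378.3,279.2),-.15),('up',(391.7,240),-.145),('knobend',(394.5,286.5),-.194)):
    o,d=ray(S,u,v); ob=Rb.T@(o[:2]-c); db=Rb.T@d[:2]; t=(yb-ob[1])/db[1]
    print(k,'xbox',(ob+t*db).round(4),'z',(o[2]+t*d[2]).round(4))
E
```

```text
low xbox [-0.0256 -0.14  ] z 0.0389
knobjoint xbox [ 0.0306 -0.15  ] z 0.1103
up xbox [ 0.0702 -0.145 ] z 0.1982
knobend xbox [ 0.0338 -0.194 ] z 0.1145
```

Emit:
move_arm([
  {"dx": 0,"dy": 0,"dz": 0,"spin": -0.143},
  {"dx": 0,"dy": 0,"dz": 0,"spin": -0.143},
  {"dx": 0,"dy": 0,"dz": 0,"spin": -0.143},
  {"dx": 0,"dy": 0,"dz": 0,"spin": -0.143},
  {"dx": 0,"dy": 0,"dz": 0,"spin": -0.143},
  {"dx": 0,"dy": 0,"dz": 0,"spin": -0.143},
  {"dx": 0,"dy": 0,"dz": 0,"spin": -0.143},
  {"dx": 0,"dy": 0,"dz": 0,"spin": -0.143},
  {"dx": 0,"dy": 0,"dz": 0,"spin": -0.143},
  {"dx": 0,"dy": 0,"dz": 0,"spin": -0.143},
  {"dx": 0,"dy": 0,"dz": 0,"spin": -0.141},
])

```text
time: 26.4
ee_pos: [0.5134, 0.3085, 0.2937]
eef_rot: [0.017, 1.0, -0.0, -0.0]
ft_force: [0.1, -1.2, -1.9]
width: 0.0488
grip_force: 14.8
```

```bash
cat >> h.py <<'E'
BC=np.array([.575,-.002]);BR=np.array([[np.cos(.04),np.sin(.04)],[-np.sin(.04),np.cos(.04)]])
SL={'F1':(-.052,-.079),'F2':(-.052,.021),'B1':(-.010,-.028),'B2':(-.010,.075)}
def slot(k): return BC+BR@np.array(SL[k])
E
python3 - <<'E'
from h import *
for k in SL: print(k,slot(k).round(4))
plan(*slot('F1'),.3,1.531)
E
```

```text
F1 [ 0.5199 -0.0789]
F2 [0.5239 0.0211]
B1 [ 0.5639 -0.0296]
B2 [0.568  0.0733]
pos [0.5134 0.3085 0.2937] th 1.5368 tilt [-9.e-04 -4.e-04 -1.e+00] w 0.0488 t 26.4 F [ 0.1 -1.2 -1.9] j [-0.49  0.36 -0.16  1.66  0.06  1.12  0.87]
tool cm now [ -1.96 -38.69  -0.62]
spin 0.0058 after spin cm [ -2.19 -38.67  -0.62]
```

Emit:
move_arm([
  {"dx": 0,"dy": -3.6,"dz": -0.6,"spin": 0},
  {"dx": -0.2,"dy": -3.6,"dz": 0,"spin": 0},
  {"dx": -0.2,"dy": -3.6,"dz": 0,"spin": 0},
  {"dx": -0.2,"dy": -3.6,"dz": 0,"spin": 0},
  {"dx": -0.2,"dy": -3.6,"dz": 0,"spin": 0},
  {"dx": -0.2,"dy": -3.6,"dz": 0,"spin": 0},
  {"dx": -0.2,"dy": -3.6,"dz": 0,"spin": 0},
  {"dx": -0.2,"dy": -3.6,"dz": 0,"spin": 0},
  {"dx": -0.2,"dy": -3.6,"dz": 0,"spin": 0},
  {"dx": -0.2,"dy": -3.6,"dz": 0,"spin": 0},
  {"dx": -0.2,"dy": -2.7,"dz": 0,"spin": 0},
  {"dx": 0,"dy": 0,"dz": 0,"spin": 0},
])

```text
time: 27.6
ee_pos: [0.5175, -0.0832, 0.2999]
eef_rot: [0.023, 1.0, -0.001, -0.0]
ft_force: [-0.1, 0.2, -1.0]
width: 0.0484
grip_force: 14.8
```

```bash
python3 - <<'E'
from h import *
plan(*slot('F1'),.22,1.531)
c=snap('wrist','w7')
def bx(x,y,z): return [*(BC+BR@np.array([x,y])),z]
P=[bx(sx*.09,sy*.135,.075) for sx in(-1,1) for sy in(-1,1)]+[bx(sx*.084,sy*.129,.006) for sx in(-1,1) for sy in(-1,1)]
q=proj(c,P);im=c['img'].copy()
for u,v in q: cv2.circle(im,(int(u),int(v)),4,(255,0,0),1)
cv2.imwrite('pics/c7.png',im[:,:,::-1]);print(q.round())
E
```

```text
pos [ 0.5175 -0.0832  0.2999] th 1.5249 tilt [-8.0e-04 -1.5e-03 -1.0e+00] w 0.0484 t 27.6 F [-0.1  0.2 -1. ] j [ 0.    0.2   0.07  1.86 -0.01  1.09  1.61]
tool cm now [-0.22  0.46  7.99]
spin -0.0061 after spin cm [-0.22  0.46  7.99]
[[228. 205.]
 [706. 203.]
 [249. 456.]
 [628. 450.]
 [259. 191.]
 [609. 190.]
 [270. 383.]
 [566. 380.]]
```

View pics/c7.png

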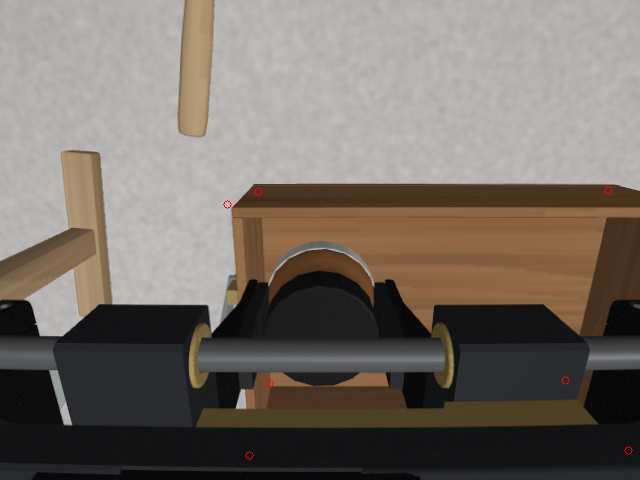

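Box rim corner seen at (233,209) vs predicted (228,205): box is ~2–3 mm further in +x,+y. Updating its centre to (0.577, 0.001).

Emit:
move_arm([
  {"dx": -0.4,"dy": 0.75,"dz": 0,"spin": 0},
  {"dx": 0,"dy": 0,"dz": 2,"spin": 0},
  {"dx": 0,"dy": 0,"dz": 2,"spin": 0},
  {"dx": 0,"dy": 0,"dz": 2,"spin": 0},
  {"dx": 0,"dy": 0,"dz": 2,"spin": 0},
  {"dx": 0,"dy": 0,"dz": 1,"spin": 0},
  {"dx": 0,"dy": 0,"dz": 0.3,"spin": 0},
  {"dx": 0,"dy": 0,"dz": 0,"spin": 0},
  {"dx": 0,"dy": 0,"dz": 0,"spin": 0},
])

```text
time: 28.55
ee_pos: [0.5229, -0.0712, 0.2084]
eef_rot: [0.02, 1.0, 0.0, 0.001]
ft_force: [-0.8, 0.3, -1.5]
width: 0.0486
grip_force: 14.8
```

```bash
sed -i 's/BC=np.array(\[.575,-.002\])/BC=np.array([.577,.001])/' h.py; python3 - <<'E'
from h import *
plan(*slot('F1'),.2055,1.531)
E
```

```text
pos [ 0.5229 -0.0712  0.2084] th 1.5314 tilt [ 1.3e-03  2.0e-04 -1.0e+00] w 0.0486 t 28.55 F [-0.8  0.3 -1.5] j [-0.    0.32  0.06  1.92 -0.02  0.89  1.6 ]
tool cm now [ 0.08 -0.47  0.29]
spin 0.0004 after spin cm [ 0.08 -0.47  0.29]
```

Emit:
move_arm([
  {"dx": 0.08,"dy": -0.45,"dz": 0,"spin": 0},
  {"dx": 0,"dy": 0,"dz": 0.25,"spin": 0},
  {"dx": 0,"dy": 0,"dz": 0,"spin": 0},
  {"dx": 0,"dy": 0,"dz": 0,"spin": 0},
])

```text
time: 28.95
ee_pos: [0.5217, -0.0766, 0.2056]
eef_rot: [0.02, 1.0, -0.0, 0.001]
ft_force: [0.0, -2.4, 3.4]
width: 0.0488
grip_force: 15.1
```

Emit:
move_arm([
  {"dx": 0,"dy": 0,"dz": 0,"spin": 0},
  {"dx": 0,"dy": 0,"dz": 0,"spin": 0},
  {"dx": 0,"dy": 0,"dz": 0,"spin": 0},
  {"dx": 0,"dy": 0,"dz": 0,"spin": 0},
  {"dx": 0,"dy": 0,"dz": -2,"spin": 0},
  {"dx": 0,"dy": 0,"dz": -4,"spin": 0},
  {"dx": 0,"dy": 0,"dz": -4,"spin": 0},
  {"dx": 0,"dy": 0,"dz": -4,"spin": 0},
  {"dx": 0,"dy": 0,"dz": 0,"spin": 0},
  {"dx": 0,"dy": 0,"dz": 0,"spin": 0},
], claw=6)

```text
time: 29.95
ee_pos: [0.5215, -0.0759, 0.3455]
eef_rot: [0.02, 1.0, 0.0, 0.001]
ft_force: [-0.4, 0.1, -0.8]
width: 0.0603
grip_force: 0.0
```

```bash
cat >> jars.py <<'E'
def find():
    T=snap('top','tj');S=snap('side','sj')
    tb=blobs(T,(100,215,250,340));sb=blobs(S,(110,195,270,305))
    for a,n in tb:
        for b,m in sb:
            X,e=tri((T,*a),(S,*b))
            if e[0]<.006 and .02<X[2]<.07: print(a.round(1),b.round(1),n,m,X.round(4),round(e[0],4))
E
python3 - <<'E'
from jars import *
find(); plan(.409,.312,.33,1.531)
E
```

```text
[155.1 252. ] [196.8 217.3] 246 156 [0.5194 0.4183 0.0441] 0.0
[194.3 295.5] [188.  250.8] 256 199 [0.4083 0.3105 0.0447] 0.0
[148.8 296.7] [160.2 233. ] 256 181 [0.4043 0.4265 0.0441] 0.0
pos [ 0.521  -0.0759  0.3437] th 1.5312 tilt [-2.e-03  3.e-04 -1.e+00] w 0.0605 t 30.05 F [-0.3  0.2 -0.5] j [-0.01  0.16  0.07  1.81 -0.01  1.18  1.6 ]
tool cm now [12.73 38.31  1.4 ]
spin 0.0002 after spin cm [12.73 38.31  1.4 ]
```

Emit:
move_arm([
  {"dx": 1.16,"dy": 3.49,"dz": 0,"spin": 0},
  {"dx": 1.16,"dy": 3.49,"dz": 0,"spin": 0},
  {"dx": 1.16,"dy": 3.49,"dz": 0,"spin": 0},
  {"dx": 1.16,"dy": 3.49,"dz": 0,"spin": 0},
  {"dx": 1.16,"dy": 3.49,"dz": 0,"spin": 0},
  {"dx": 1.16,"dy": 3.49,"dz": 0,"spin": 0},
  {"dx": 1.16,"dy": 3.49,"dz": 0,"spin": 0},
  {"dx": 1.16,"dy": 3.49,"dz": 0,"spin": 0},
  {"dx": 1.16,"dy": 3.49,"dz": 0,"spin": 0},
  {"dx": 1.16,"dy": 3.49,"dz": 0,"spin": 0},
  {"dx": 1.16,"dy": 3.49,"dz": 0,"spin": 0},
  {"dx": 0,"dy": 0,"dz": 0,"spin": 0},
], claw=8.7)

```text
time: 31.25
ee_pos: [0.4065, 0.3171, 0.3435]
eef_rot: [0.016, 1.0, 0.0, -0.002]
ft_force: [-0.0, -0.5, -0.2]
width: 0.0872
grip_force: 0.0
```

Emit:
move_arm([
  {"dx": 0,"dy": 0,"dz": 3,"spin": 0},
  {"dx": 0,"dy": 0,"dz": 3,"spin": 0},
  {"dx": 0,"dy": 0,"dz": 0,"spin": 0},
  {"dx": 0,"dy": 0,"dz": 0,"spin": 0},
  {"dx": 0,"dy": 0,"dz": 0,"spin": 0},
])

```text
time: 31.75
ee_pos: [0.4096, 0.3128, 0.2862]
eef_rot: [0.02, 1.0, 0.0, 0.0]
ft_force: [-0.4, 0.0, -0.9]
width: 0.0866
grip_force: 0.0
```

```bash
cat >> jars.py <<'E'
def wcheck(X):
    # refine cap centre from wrist view: dark blob nearest the prediction; print offset in world xy at cap-top height
    c=snap('wrist','wj'); q=proj(c,[[X[0],X[1],.053]])[0]
    g=c['img'].max(2); m=(g<45).astype(np.uint8); m[int(295):]=0
    N,l,st,ce=cv2.connectedComponentsWithStats(m)
    for i in range(1,N):
        if st[i,4]>800: print('blob',ce[i].round(1),st[i],'world@.053',atz(c,*ce[i],.053).round(4))
    print('pred',q.round(1))
E
python3 - <<'E'
from jars import *
plan(.4095,.313,.2042,1.531); wcheck((.4095,.313)); find()
E
```

```text
pos [0.4096 0.3128 0.2862] th 1.5307 tilt [ 1.e-03  9.e-04 -1.e+00] w 0.0866 t 31.75 F [-0.4  0.  -0.9] j [-0.48  0.21 -0.29  1.88  0.07  1.06  0.73]
tool cm now [0.02 0.01 8.2 ]
spin -0.0003 after spin cm [0.02 0.01 8.2 ]
blob [508.6 240.4] [ 467  202   85   78 5014] world@.053 [0.4024 0.4249 0.053 ]
blob [319.8 254.5] [ 282  216   76   77 4602] world@.053 [0.4067 0.3124 0.053 ]
pred [320.9 258.8]
```

Emit:
move_arm([
  {"dx": 0.1,"dy": 0,"dz": 2.5,"spin": 0},
  {"dx": 0,"dy": 0,"dz": 2.5,"spin": 0},
  {"dx": 0,"dy": 0,"dz": 2,"spin": 0},
  {"dx": 0,"dy": 0,"dz": 1.2,"spin": 0},
  {"dx": 0,"dy": 0,"dz": 0,"spin": 0},
])

```text
time: 32.4
ee_pos: [0.408, 0.3125, 0.2022]
eef_rot: [0.02, 1.0, -0.0, -0.001]
ft_force: [0.1, -0.2, -0.3]
width: 0.0869
grip_force: 0.0
```

Emit:
move_arm([
  {"dx": 0,"dy": 0,"dz": 0,"spin": 0},
  {"dx": 0,"dy": 0,"dz": 0,"spin": 0},
  {"dx": 0,"dy": 0,"dz": 0,"spin": 0},
  {"dx": 0,"dy": 0,"dz": 0,"spin": 0},
  {"dx": 0,"dy": 0,"dz": 0,"spin": 0},
  {"dx": 0,"dy": 0,"dz": 0,"spin": 0},
  {"dx": 0,"dy": 0,"dz": 0,"spin": 0},
  {"dx": 0,"dy": 0,"dz": 0,"spin": 0},
], claw=4)

```text
time: 33.2
ee_pos: [0.4083, 0.3128, 0.2032]
eef_rot: [0.02, 1.0, 0.0, 0.0]
ft_force: [-0.3, 0.1, 2.6]
width: 0.0493
grip_force: 15.0
```

Emit:
move_arm([
  {"dx": 0,"dy": 0,"dz": -2,"spin": 0},
  {"dx": 0,"dy": 0,"dz": -4,"spin": 0},
  {"dx": 0,"dy": 0,"dz": -4,"spin": 0},
  {"dx": 0,"dy": 0,"dz": 0,"spin": 0},
  {"dx": 0,"dy": 0,"dz": 0,"spin": 0},
])

```text
time: 33.7
ee_pos: [0.4082, 0.3127, 0.3033]
eef_rot: [0.02, 1.0, 0.0, 0.0]
ft_force: [-0.3, -0.0, -3.7]
width: 0.0496
grip_force: 14.7
```

```bash
python3 - <<'E'
from h import *
plan(*slot('F2'),.2055,1.531)
E
```

```text
pos [0.4082 0.3127 0.3033] th 1.5309 tilt [ 1.e-03  6.e-04 -1.e+00] w 0.0496 t 33.7 F [-0.3 -0.  -3.7] j [-0.48  0.19 -0.29  1.86  0.06  1.09  0.74]
tool cm now [-12.9  -28.38   9.77]
spin -0.0001 after spin cm [-12.9  -28.38   9.77]
```

Emit:
move_arm([
  {"dx": -1.43,"dy": -3.15,"dz": 0,"spin": 0},
  {"dx": -1.43,"dy": -3.15,"dz": 0,"spin": 0},
  {"dx": -1.43,"dy": -3.15,"dz": 0,"spin": 0},
  {"dx": -1.43,"dy": -3.15,"dz": 0,"spin": 0},
  {"dx": -1.43,"dy": -3.15,"dz": 0,"spin": 0},
  {"dx": -1.43,"dy": -3.15,"dz": 0,"spin": 0},
  {"dx": -1.43,"dy": -3.15,"dz": 0,"spin": 0},
  {"dx": -1.43,"dy": -3.15,"dz": 0,"spin": 0},
  {"dx": -1.43,"dy": -3.15,"dz": 0,"spin": 0},
  {"dx": 0,"dy": 0,"dz": 0,"spin": 0},
  {"dx": 0,"dy": 0,"dz": 0,"spin": 0},
  {"dx": 0,"dy": 0,"dz": 0,"spin": 0},
])

```text
time: 34.9
ee_pos: [0.525, 0.0254, 0.3018]
eef_rot: [0.019, 1.0, 0.0, -0.001]
ft_force: [0.4, -0.7, -2.5]
width: 0.0498
grip_force: 14.7
```

Emit:
move_arm([
  {"dx": 0,"dy": 0,"dz": 2.5,"spin": 0},
  {"dx": 0,"dy": 0,"dz": 2.5,"spin": 0},
  {"dx": 0,"dy": 0,"dz": 2.5,"spin": 0},
  {"dx": 0,"dy": 0,"dz": 1,"spin": 0},
  {"dx": 0,"dy": 0,"dz": 0.8,"spin": 0},
  {"dx": 0,"dy": 0,"dz": 0.4,"spin": 0},
  {"dx": 0,"dy": 0,"dz": 0,"spin": 0},
  {"dx": 0,"dy": 0,"dz": 0,"spin": 0},
])

```text
time: 35.7
ee_pos: [0.5259, 0.0244, 0.2068]
eef_rot: [0.02, 1.0, 0.0, 0.001]
ft_force: [-0.3, -0.2, -1.8]
width: 0.0497
grip_force: 14.7
```

Emit:
move_arm([
  {"dx": 0,"dy": 0,"dz": 0.17,"spin": 0},
  {"dx": 0,"dy": 0,"dz": 0,"spin": 0},
  {"dx": 0,"dy": 0,"dz": 0,"spin": 0},
])

```text
time: 36.0
ee_pos: [0.5256, 0.0243, 0.2046]
eef_rot: [0.02, 1.0, 0.0, 0.0]
ft_force: [0.1, -0.6, -2.2]
width: 0.0496
grip_force: 14.7
```

Emit:
move_arm([
  {"dx": 0,"dy": 0,"dz": 0,"spin": 0},
  {"dx": 0,"dy": 0,"dz": 0,"spin": 0},
  {"dx": 0,"dy": 0,"dz": 0,"spin": 0},
  {"dx": 0,"dy": 0,"dz": 0,"spin": 0},
  {"dx": 0,"dy": 0,"dz": -2,"spin": 0},
  {"dx": 0,"dy": 0,"dz": -4,"spin": 0},
  {"dx": 0,"dy": 0,"dz": -4,"spin": 0},
  {"dx": 0,"dy": 0,"dz": -4,"spin": 0},
  {"dx": 0,"dy": 0,"dz": 0,"spin": 0},
  {"dx": 0,"dy": 0,"dz": 0,"spin": 0},
], claw=6)

```text
time: 37.0
ee_pos: [0.5256, 0.0243, 0.345]
eef_rot: [0.02, 1.0, 0.0, 0.001]
ft_force: [-0.2, 0.3, -0.7]
width: 0.0599
grip_force: 0.0
```

```bash
python3 - <<'E'
from jars import *
find(); plan(.520,.420,.345,1.531)
E
```

```text
[155.1 252. ] [196.7 217.3] 248 156 [0.5194 0.4186 0.0439] 0.0002
[148.8 296.7] [160.1 233. ] 263 184 [0.404  0.4262 0.0444] 0.0002
pos [0.5251 0.0243 0.3431] th 1.531 tilt [-1.8e-03 -1.0e-04 -1.0e+00] w 0.06 t 37.1 F [ 0.4  1.  -0.9] j [-0.09  0.16 -0.05  1.8   0.01  1.18  1.39]
tool cm now [ 2.09 39.52 -0.19]
spin 0.0 after spin cm [ 2.09 39.52 -0.19]
```

Emit:
move_arm([
  {"dx": 0.19,"dy": 3.6,"dz": 0,"spin": 0},
  {"dx": 0.19,"dy": 3.6,"dz": 0,"spin": 0},
  {"dx": 0.19,"dy": 3.6,"dz": 0,"spin": 0},
  {"dx": 0.19,"dy": 3.6,"dz": 0,"spin": 0},
  {"dx": 0.19,"dy": 3.6,"dz": 0,"spin": 0},
  {"dx": 0.19,"dy": 3.6,"dz": 0,"spin": 0},
  {"dx": 0.19,"dy": 3.6,"dz": 0,"spin": 0},
  {"dx": 0.19,"dy": 3.6,"dz": 0,"spin": 0},
  {"dx": 0.19,"dy": 3.6,"dz": 0,"spin": 0},
  {"dx": 0.19,"dy": 3.6,"dz": 0,"spin": 0},
  {"dx": 0.19,"dy": 3.6,"dz": 0,"spin": 0},
  {"dx": 0,"dy": 0,"dz": 0,"spin": 0},
], claw=8.7)

```text
time: 38.3
ee_pos: [0.5177, 0.426, 0.3417]
eef_rot: [0.017, 1.0, 0.0, -0.002]
ft_force: [-1.0, -0.3, 0.1]
width: 0.0871
grip_force: 0.0
```

Emit:
move_arm([
  {"dx": 0,"dy": 0,"dz": 3,"spin": 0},
  {"dx": 0,"dy": 0,"dz": 3,"spin": 0},
  {"dx": 0,"dy": 0,"dz": 0,"spin": 0},
  {"dx": 0,"dy": 0,"dz": 0,"spin": 0},
  {"dx": 0,"dy": 0,"dz": 0,"spin": 0},
])

```text
time: 38.8
ee_pos: [0.5208, 0.4209, 0.2858]
eef_rot: [0.02, 1.0, 0.001, 0.001]
ft_force: [-0.3, 0.1, 0.1]
width: 0.0865
grip_force: 0.0
```

```bash
python3 - <<'E'
from jars import *
plan(.520,.4205,.2035,1.531); wcheck((.520,.4205))
E
```

```text
pos [0.5208 0.4209 0.2858] th 1.5307 tilt [ 0.0013  0.0012 -1.    ] w 0.0865 t 38.8 F [-0.3  0.1  0.1] j [-0.58  0.52 -0.24  1.46  0.13  1.17  0.7 ]
tool cm now [ 0.09 -0.06  8.23]
spin -0.0003 after spin cm [ 0.09 -0.06  8.23]
blob [325.1  46.7] [ 281    0   89   96 6847] world@.053 [0.4051 0.4281 0.053 ]
blob [319.  254.4] [ 281  216   76   77 4634] world@.053 [0.5177 0.4202 0.053 ]
pred [319.6 258. ]
```

Emit:
move_arm([
  {"dx": 0.18,"dy": -0.05,"dz": 2.5,"spin": 0},
  {"dx": 0,"dy": 0,"dz": 2.5,"spin": 0},
  {"dx": 0,"dy": 0,"dz": 2,"spin": 0},
  {"dx": 0,"dy": 0,"dz": 1.2,"spin": 0},
  {"dx": 0,"dy": 0,"dz": 0,"spin": 0},
])

```text
time: 39.35
ee_pos: [0.5184, 0.4202, 0.2016]
eef_rot: [0.02, 1.0, -0.0, -0.001]
ft_force: [-0.2, -0.2, 1.3]
width: 0.0869
grip_force: 0.0
```

Emit:
move_arm([
  {"dx": 0,"dy": 0,"dz": 0,"spin": 0},
  {"dx": 0,"dy": 0,"dz": 0,"spin": 0},
  {"dx": 0,"dy": 0,"dz": 0,"spin": 0},
  {"dx": 0,"dy": 0,"dz": 0,"spin": 0},
  {"dx": 0,"dy": 0,"dz": 0,"spin": 0},
  {"dx": 0,"dy": 0,"dz": 0,"spin": 0},
  {"dx": 0,"dy": 0,"dz": 0,"spin": 0},
  {"dx": 0,"dy": 0,"dz": 0,"spin": 0},
], claw=4)

```text
time: 40.15
ee_pos: [0.5186, 0.4204, 0.2025]
eef_rot: [0.02, 1.0, 0.0, 0.0]
ft_force: [-0.6, -0.2, 2.2]
width: 0.0502
grip_force: 15.0
```

Emit:
move_arm([
  {"dx": 0,"dy": 0,"dz": -2,"spin": 0},
  {"dx": 0,"dy": 0,"dz": -4,"spin": 0},
  {"dx": 0,"dy": 0,"dz": -4,"spin": 0},
  {"dx": 0,"dy": 0,"dz": 0,"spin": 0},
  {"dx": 0,"dy": 0,"dz": 0,"spin": 0},
])

```text
time: 40.65
ee_pos: [0.5186, 0.4204, 0.3028]
eef_rot: [0.02, 1.0, 0.0, 0.0]
ft_force: [-0.6, -0.9, -1.6]
width: 0.0499
grip_force: 14.7
```

```bash
python3 - <<'E'
from h import *
plan(*slot('B1'),.2055,1.531)
E
```

```text
pos [0.5186 0.4204 0.3028] th 1.531 tilt [ 1.e-03  8.e-04 -1.e+00] w 0.0499 t 40.65 F [-0.6 -0.9 -1.6] j [-0.58  0.5  -0.24  1.45  0.12  1.2   0.7 ]
tool cm now [ -6.49 -44.49   9.7 ]
spin 0.0 after spin cm [ -6.49 -44.49   9.7 ]
```

Emit:
move_arm([
  {"dx": -0.54,"dy": -3.71,"dz": 0,"spin": 0},
  {"dx": -0.54,"dy": -3.71,"dz": 0,"spin": 0},
  {"dx": -0.54,"dy": -3.71,"dz": 0,"spin": 0},
  {"dx": -0.54,"dy": -3.71,"dz": 0,"spin": 0},
  {"dx": -0.54,"dy": -3.71,"dz": 0,"spin": 0},
  {"dx": -0.54,"dy": -3.71,"dz": 0,"spin": 0},
  {"dx": -0.54,"dy": -3.71,"dz": 0,"spin": 0},
  {"dx": -0.54,"dy": -3.71,"dz": 0,"spin": 0},
  {"dx": -0.54,"dy": -3.71,"dz": 0,"spin": 0},
  {"dx": -0.54,"dy": -3.71,"dz": 0,"spin": 0},
  {"dx": -0.54,"dy": -3.71,"dz": 0,"spin": 0},
  {"dx": -0.54,"dy": -3.71,"dz": 0,"spin": 0},
])

```text
time: 41.85
ee_pos: [0.5649, -0.0286, 0.3004]
eef_rot: [0.02, 1.0, -0.0, -0.002]
ft_force: [0.7, 0.4, -1.6]
width: 0.0499
grip_force: 14.7
```

Emit:
move_arm([
  {"dx": 0,"dy": 0,"dz": 0,"spin": 0},
  {"dx": 0,"dy": 0,"dz": 0,"spin": 0},
  {"dx": 0,"dy": 0,"dz": 0,"spin": 0},
])

```text
time: 42.15
ee_pos: [0.5653, -0.0259, 0.3012]
eef_rot: [0.019, 1.0, 0.0, -0.001]
ft_force: [-0.0, -0.1, -2.2]
width: 0.0497
grip_force: 14.7
```

Emit:
move_arm([
  {"dx": 0,"dy": 0,"dz": 2.5,"spin": 0},
  {"dx": 0,"dy": 0,"dz": 2.5,"spin": 0},
  {"dx": 0,"dy": 0,"dz": 2.5,"spin": 0},
  {"dx": 0,"dy": 0,"dz": 1,"spin": 0},
  {"dx": 0,"dy": 0,"dz": 0.8,"spin": 0},
  {"dx": 0,"dy": 0,"dz": 0.4,"spin": 0},
  {"dx": 0,"dy": 0,"dz": 0,"spin": 0},
  {"dx": 0,"dy": 0,"dz": 0,"spin": 0},
])

```text
time: 42.95
ee_pos: [0.566, -0.0269, 0.2062]
eef_rot: [0.02, 1.0, 0.0, 0.001]
ft_force: [-0.4, 0.5, -2.6]
width: 0.0501
grip_force: 14.7
```

Emit:
move_arm([
  {"dx": 0,"dy": 0,"dz": 0.2,"spin": 0},
  {"dx": 0,"dy": 0,"dz": 0,"spin": 0},
  {"dx": 0,"dy": 0,"dz": 0,"spin": 0},
])

```text
time: 43.25
ee_pos: [0.5657, -0.0271, 0.2036]
eef_rot: [0.02, 1.0, 0.0, 0.0]
ft_force: [0.3, 0.5, -1.1]
width: 0.0499
grip_force: 14.8
```

Emit:
move_arm([
  {"dx": 0,"dy": 0,"dz": 0,"spin": 0},
  {"dx": 0,"dy": 0,"dz": 0,"spin": 0},
  {"dx": 0,"dy": 0,"dz": 0,"spin": 0},
  {"dx": 0,"dy": 0,"dz": 0,"spin": 0},
  {"dx": 0,"dy": 0,"dz": -2,"spin": 0},
  {"dx": 0,"dy": 0,"dz": -4,"spin": 0},
  {"dx": 0,"dy": 0,"dz": -4,"spin": 0},
  {"dx": 0,"dy": 0,"dz": -4,"spin": 0},
  {"dx": 0,"dy": 0,"dz": 0,"spin": 0},
  {"dx": 0,"dy": 0,"dz": 0,"spin": 0},
], claw=6)

```text
time: 44.25
ee_pos: [0.5658, -0.027, 0.3442]
eef_rot: [0.02, 1.0, 0.0, 0.001]
ft_force: [0.2, 0.6, -0.5]
width: 0.0601
grip_force: 0.0
```

```bash
python3 - <<'E'
from jars import *
find(); plan(.404,.4285,.345,1.531)
E
```

```text
[148.9 296.6] [160.2 233. ] 261 181 [0.4043 0.4262 0.0442] 0.0001
pos [ 0.5653 -0.027   0.3422] th 1.531 tilt [-0.0016  0.     -1.    ] w 0.06 t 44.35 F [ 0.  -1.6  0.3] j [ 0.01  0.25 -0.05  1.7   0.01  1.19  1.49]
tool cm now [17.93 44.88 -0.25]
spin 0.0 after spin cm [17.93 44.87 -0.25]
```

Emit:
move_arm([
  {"dx": 1.49,"dy": 3.74,"dz": 0,"spin": 0},
  {"dx": 1.49,"dy": 3.74,"dz": 0,"spin": 0},
  {"dx": 1.49,"dy": 3.74,"dz": 0,"spin": 0},
  {"dx": 1.49,"dy": 3.74,"dz": 0,"spin": 0},
  {"dx": 1.49,"dy": 3.74,"dz": 0,"spin": 0},
  {"dx": 1.49,"dy": 3.74,"dz": 0,"spin": 0},
  {"dx": 1.49,"dy": 3.74,"dz": 0,"spin": 0},
  {"dx": 1.49,"dy": 3.74,"dz": 0,"spin": 0},
  {"dx": 1.49,"dy": 3.74,"dz": 0,"spin": 0},
  {"dx": 1.49,"dy": 3.74,"dz": 0,"spin": 0},
  {"dx": 1.49,"dy": 3.74,"dz": 0,"spin": 0},
  {"dx": 1.49,"dy": 3.74,"dz": 0,"spin": 0},
], claw=8.7)

```text
time: 45.55
ee_pos: [0.4039, 0.4297, 0.3418]
eef_rot: [0.02, 1.0, -0.001, -0.001]
ft_force: [-0.3, -0.4, 0.9]
width: 0.0867
grip_force: 0.0
```

Emit:
move_arm([
  {"dx": 0,"dy": 0,"dz": 3,"spin": 0},
  {"dx": 0,"dy": 0,"dz": 3,"spin": 0},
  {"dx": 0,"dy": 0,"dz": 0,"spin": 0},
  {"dx": 0,"dy": 0,"dz": 0,"spin": 0},
  {"dx": 0,"dy": 0,"dz": 0,"spin": 0},
])

```text
time: 46.05
ee_pos: [0.4052, 0.4287, 0.2847]
eef_rot: [0.02, 1.0, 0.001, 0.0]
ft_force: [0.5, -0.8, -0.9]
width: 0.0871
grip_force: 0.0
```

```bash
python3 - <<'E'
from jars import *
plan(.404,.428,.2030,1.531); wcheck((.404,.428))
E
```

```text
pos [0.4052 0.4287 0.2847] th 1.5305 tilt [ 0.001   0.0012 -1.    ] w 0.0871 t 46.05 F [ 0.5 -0.8 -0.9] j [-0.59  0.37 -0.36  1.68  0.15  1.11  0.53]
tool cm now [ 0.13 -0.08  8.17]
spin -0.0005 after spin cm [ 0.13 -0.08  8.17]
blob [319.4 255.7] [ 282  217   76   78 4695] world@.053 [0.4025 0.4282 0.053 ]
pred [319.1 258.1]
```

Emit:
move_arm([
  {"dx": 0.13,"dy": -0.05,"dz": 2.5,"spin": 0},
  {"dx": 0,"dy": 0,"dz": 2.5,"spin": 0},
  {"dx": 0,"dy": 0,"dz": 2,"spin": 0},
  {"dx": 0,"dy": 0,"dz": 1.15,"spin": 0},
  {"dx": 0,"dy": 0,"dz": 0,"spin": 0},
])

```text
time: 46.6
ee_pos: [0.4035, 0.4278, 0.2014]
eef_rot: [0.02, 1.0, -0.0, -0.0]
ft_force: [-0.5, -0.2, -0.1]
width: 0.0872
grip_force: 0.0
```

Emit:
move_arm([
  {"dx": 0,"dy": 0,"dz": 0,"spin": 0},
  {"dx": 0,"dy": 0,"dz": 0,"spin": 0},
  {"dx": 0,"dy": 0,"dz": 0,"spin": 0},
  {"dx": 0,"dy": 0,"dz": 0,"spin": 0},
  {"dx": 0,"dy": 0,"dz": 0,"spin": 0},
  {"dx": 0,"dy": 0,"dz": 0,"spin": 0},
  {"dx": 0,"dy": 0,"dz": 0,"spin": 0},
  {"dx": 0,"dy": 0,"dz": 0,"spin": 0},
], claw=4)

```text
time: 47.4
ee_pos: [0.4036, 0.4282, 0.202]
eef_rot: [0.02, 1.0, 0.0, 0.0]
ft_force: [0.3, -1.4, 1.4]
width: 0.05
grip_force: 15.0
```

Emit:
move_arm([
  {"dx": 0,"dy": 0,"dz": -2,"spin": 0},
  {"dx": 0,"dy": 0,"dz": -4,"spin": 0},
  {"dx": 0,"dy": 0,"dz": -4,"spin": 0},
  {"dx": 0,"dy": 0,"dz": 0,"spin": 0},
  {"dx": 0,"dy": 0,"dz": 0,"spin": 0},
])

```text
time: 47.9
ee_pos: [0.4035, 0.4281, 0.3023]
eef_rot: [0.02, 1.0, 0.0, 0.001]
ft_force: [-0.8, -0.1, -2.6]
width: 0.0502
grip_force: 14.7
```

```bash
python3 - <<'E'
from h import *
plan(*slot('B2'),.2035,1.531)
E
```

```text
pos [0.4035 0.4281 0.3023] th 1.5309 tilt [ 1.e-03  8.e-04 -1.e+00] w 0.0502 t 47.9 F [-0.8 -0.1 -2.6] j [-0.59  0.35 -0.37  1.67  0.14  1.14  0.54]
tool cm now [-18.03 -34.49   9.87]
spin -0.0001 after spin cm [-18.02 -34.49   9.87]
```

Emit:
move_arm([
  {"dx": -1.8,"dy": -3.45,"dz": 0,"spin": 0},
  {"dx": -1.8,"dy": -3.45,"dz": 0,"spin": 0},
  {"dx": -1.8,"dy": -3.45,"dz": 0,"spin": 0},
  {"dx": -1.8,"dy": -3.45,"dz": 0,"spin": 0},
  {"dx": -1.8,"dy": -3.45,"dz": 0,"spin": 0},
  {"dx": -1.8,"dy": -3.45,"dz": 0,"spin": 0},
  {"dx": -1.8,"dy": -3.45,"dz": 0,"spin": 0},
  {"dx": -1.8,"dy": -3.45,"dz": 0,"spin": 0},
  {"dx": -1.8,"dy": -3.45,"dz": 0,"spin": 0},
  {"dx": -1.8,"dy": -3.45,"dz": 0,"spin": 0},
  {"dx": 0,"dy": 0,"dz": 0,"spin": 0},
  {"dx": 0,"dy": 0,"dz": 0,"spin": 0},
])

```text
time: 49.1
ee_pos: [0.5693, 0.0752, 0.2999]
eef_rot: [0.021, 1.0, -0.0, -0.002]
ft_force: [0.0, 1.2, -2.3]
width: 0.0501
grip_force: 14.7
```

Emit:
move_arm([
  {"dx": 0,"dy": 0,"dz": 0,"spin": 0},
  {"dx": 0,"dy": 0,"dz": 0,"spin": 0},
])

```text
time: 49.3
ee_pos: [0.5691, 0.0776, 0.3013]
eef_rot: [0.019, 1.0, 0.0, -0.001]
ft_force: [-0.1, 1.1, -2.4]
width: 0.0502
grip_force: 14.8
```

Emit:
move_arm([
  {"dx": 0,"dy": 0,"dz": 2.5,"spin": 0},
  {"dx": 0,"dy": 0,"dz": 2.5,"spin": 0},
  {"dx": 0,"dy": 0,"dz": 2.5,"spin": 0},
  {"dx": 0,"dy": 0,"dz": 1,"spin": 0},
  {"dx": 0,"dy": 0,"dz": 0.8,"spin": 0},
  {"dx": 0,"dy": 0,"dz": 0.4,"spin": 0},
  {"dx": 0,"dy": 0,"dz": 0,"spin": 0},
  {"dx": 0,"dy": 0,"dz": 0,"spin": 0},
])

```text
time: 50.1
ee_pos: [0.57, 0.0764, 0.2057]
eef_rot: [0.02, 1.0, 0.0, 0.001]
ft_force: [0.1, -0.5, -1.9]
width: 0.0499
grip_force: 14.8
```

Emit:
move_arm([
  {"dx": 0,"dy": 0,"dz": 0.22,"spin": 0},
  {"dx": 0,"dy": 0,"dz": 0,"spin": 0},
  {"dx": 0,"dy": 0,"dz": 0,"spin": 0},
])

```text
time: 50.4
ee_pos: [0.5699, 0.0762, 0.2031]
eef_rot: [0.02, 1.0, 0.0, 0.0]
ft_force: [0.4, -0.7, 0.0]
width: 0.0502
grip_force: 14.9
```

Emit:
move_arm([
  {"dx": 0,"dy": 0,"dz": 0,"spin": 0},
  {"dx": 0,"dy": 0,"dz": 0,"spin": 0},
  {"dx": 0,"dy": 0,"dz": 0,"spin": 0},
  {"dx": 0,"dy": 0,"dz": 0,"spin": 0},
  {"dx": 0,"dy": 0,"dz": -2,"spin": 0},
  {"dx": 0,"dy": 0,"dz": -4,"spin": 0},
  {"dx": 0,"dy": 0,"dz": -4,"spin": 0},
  {"dx": 2,"dy": 0,"dz": -4,"spin": 0},
  {"dx": 4,"dy": 0,"dz": -4,"spin": 0},
  {"dx": 4,"dy": 0,"dz": -4,"spin": 0},
  {"dx": 0,"dy": 0,"dz": 0,"spin": 0},
  {"dx": 0,"dy": 0,"dz": 0,"spin": 0},
], claw=6)

```text
time: 51.6
ee_pos: [0.4786, 0.0798, 0.4145]
eef_rot: [0.02, 1.0, 0.0, 0.001]
ft_force: [-0.2, 0.3, -0.5]
width: 0.06
grip_force: 0.0
```

```bash
python3 - <<'E'
from jars import *
plan()
S=snap('side','s8')['img'];T=snap('top','t8')['img']
cv2.imwrite('pics/c8.png',np.hstack([cv2.resize(S[195:375,230:410],(480,480),interpolation=2),cv2.resize(T[180:280,300:400],(320,320))[0:320] if 0 else cv2.copyMakeBorder(cv2.resize(T[185:285,250:390],(320,229),interpolation=2),0,251,0,0,0)])[:,:,::-1])
E
```

```text
pos [0.4786 0.0798 0.4145] th 1.5312 tilt [ 2.8e-03  2.0e-04 -1.0e+00] w 0.06 t 51.6 F [-0.2  0.3 -0.5] j [-0.08  0.03 -0.18  1.8   0.01  1.32  1.27]
tool cm now [0. 0. 0.]
```

View pics/c8.png

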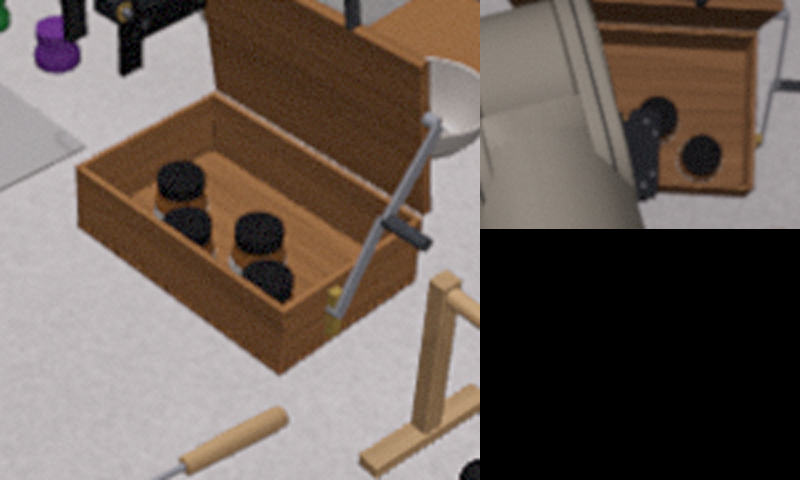

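All four jars stand upright in the box, lid up, stay locked with knob at crop (407,232). Locate the knob by triangulation.

```bash
python3 - <<'E'
from h import *
S=load('s8');T=load('t8')
def dark(C,b):
    x0,y0,x1,y1=b; g=C['img'].max(2).astype(int)[y0:y1,x0:x1]; m=(g<85).astype(np.uint8)
    N,l,st,ce=cv2.connectedComponentsWithStats(m); i=1+np.argmax(st[1:,4]); ys,xs=np.where(l==i)
    print(st[i]+[x0,y0,0,0,0],'c',ce[i]+[x0,y0]); return ce[i]+[x0,y0]
a=dark(S,(365,265,400,300)); b=dark(T,(370,200,405,235))
X,e=tri((T,*b),(S,*a)); print('knob',X.round(4),e[0], 'box',(BR.T@(X[:2]-BC)).round(4))
# upper-link y: top view check
o=proj(T,[[*(BC+BR@np.array(p[:2])),p[2]] for p in((.031,-.152,.122),(.031,-.194,.122),(.07,-.145,.198))]);print(o.round(1))
plan()
E
```

```text
[373 275  19  14 125] c [381.864 281.616]
[380 220  18   5  70] c [388.27142857 222.24285714]
knob [ 0.5852 -0.1732  0.1238] 0.00011671539619849999 box [ 0.0151 -0.1737]
[[379.4 215.7]
 [396.4 216.6]
 [381.9 191.3]]
pos [0.4792 0.0796 0.4124] th 1.5307 tilt [-1.2e-03 -2.0e-04 -1.0e+00] w 0.06 t 51.7 F [-0.   0.7  0. ] j [-0.08  0.03 -0.18  1.8   0.01  1.32  1.27]
tool cm now [0. 0. 0.]
```

```bash
python3 - <<'E'
from h import *
p=BC+BR@np.array([-.012,-.237]); print(p); plan(*p,.294,1.531)
E
```

```text
[ 0.55553213 -0.23533055]
pos [0.4792 0.0796 0.4124] th 1.5307 tilt [-1.2e-03 -2.0e-04 -1.0e+00] w 0.06 t 51.7 F [-0.   0.7  0. ] j [-0.08  0.03 -0.18  1.8   0.01  1.32  1.27]
tool cm now [ -8.9  -31.16  11.84]
spin -0.0003 after spin cm [ -8.89 -31.16  11.84]
```

Emit:
move_arm([
  {"dx": 0,"dy": -3.5,"dz": 0,"spin": 0},
  {"dx": 0,"dy": -3.5,"dz": 0,"spin": 0},
  {"dx": 0,"dy": -3.5,"dz": 0,"spin": 0},
  {"dx": 0,"dy": -3.5,"dz": 0,"spin": 0},
  {"dx": 0,"dy": -3.5,"dz": 0,"spin": 0},
  {"dx": 0,"dy": -3.5,"dz": 0,"spin": 0},
  {"dx": 0,"dy": -3.5,"dz": 0,"spin": 0},
  {"dx": -1.9,"dy": -3.5,"dz": 0,"spin": 0},
  {"dx": -3.5,"dy": -3.1,"dz": 0,"spin": 0},
  {"dx": -3.5,"dy": 0,"dz": 0,"spin": 0},
  {"dx": 0,"dy": 0,"dz": 0,"spin": 0},
  {"dx": 0,"dy": 0,"dz": 0,"spin": 0},
], claw=8.7)

```text
time: 52.9
ee_pos: [0.5563, -0.2346, 0.4108]
eef_rot: [0.02, 1.0, 0.0, -0.002]
ft_force: [-0.4, 0.5, -0.5]
width: 0.0872
grip_force: 0.0
```

```bash
python3 - <<'E'
from h import *
p=BC+BR@np.array([-.012,-.237]); plan(*p,.294,1.531)
E
```

```text
pos [ 0.5563 -0.2346  0.4108] th 1.5313 tilt [-4.e-03  8.e-04 -1.e+00] w 0.0872 t 52.9 F [-0.4  0.5 -0.5] j [ 0.22  0.28  0.12  1.52 -0.03  1.35  1.88]
tool cm now [ 0.03 -0.08 11.68]
spin 0.0003 after spin cm [ 0.03 -0.08 11.68]
```

Descend, then push rearward/down in small rows.

Emit:
move_arm([
  {"dx": 0,"dy": 0,"dz": 2.5,"spin": 0},
  {"dx": 0,"dy": 0,"dz": 2.5,"spin": 0},
  {"dx": 0,"dy": 0,"dz": 2.5,"spin": 0},
  {"dx": 0,"dy": 0,"dz": 2.5,"spin": 0},
  {"dx": 0,"dy": 0,"dz": 1.6,"spin": 0},
  {"dx": 0,"dy": 0,"dz": 0,"spin": 0},
  {"dx": 0,"dy": 0,"dz": 0,"spin": 0},
])

```text
time: 53.6
ee_pos: [0.5552, -0.2346, 0.2976]
eef_rot: [0.02, 1.0, 0.0, -0.0]
ft_force: [-0.5, -0.6, 0.7]
width: 0.0866
grip_force: 0.0
```

Emit:
move_arm([
  {"dx": -0.4,"dy": 0,"dz": 0,"spin": 0},
  {"dx": -0.4,"dy": 0,"dz": 0,"spin": 0},
  {"dx": -0.4,"dy": 0,"dz": 0.1,"spin": 0},
  {"dx": 0,"dy": 0,"dz": 0,"spin": 0},
])

```text
time: 54.0
ee_pos: [0.568, -0.2349, 0.2964]
eef_rot: [0.02, 1.0, 0.0, -0.0]
ft_force: [-1.3, 0.2, 1.0]
width: 0.0868
grip_force: 0.3
```

Emit:
move_arm([
  {"dx": -0.3,"dy": 0,"dz": 0.15,"spin": 0},
  {"dx": -0.3,"dy": 0,"dz": 0.15,"spin": 0},
  {"dx": 0,"dy": 0,"dz": 0,"spin": 0},
])

```text
time: 54.3
ee_pos: [0.5735, -0.2352, 0.2925]
eef_rot: [0.02, 1.0, 0.0, -0.001]
ft_force: [-2.7, 0.8, -2.1]
width: 0.0874
grip_force: 1.5
```

Emit:
move_arm([
  {"dx": -0.3,"dy": 0,"dz": 0.15,"spin": 0},
  {"dx": -0.3,"dy": 0,"dz": 0.15,"spin": 0},
  {"dx": 0,"dy": 0,"dz": 0,"spin": 0},
])

```text
time: 54.6
ee_pos: [0.5787, -0.2355, 0.2887]
eef_rot: [0.02, 1.0, 0.0, -0.002]
ft_force: [-6.2, -0.0, -4.5]
width: 0.0873
grip_force: 3.1
```

```bash
cat > knob.py <<'E'
from h import *
def look(f):
    S=snap('side',f); out=[]
    for q in [[*(BC+BR@np.array([.105*0+.09-.18*np.cos(t),-.135])),.075+.18*np.sin(t)] for t in(1.2,1.3,1.4)]: out.append(proj(S,[q])[0].round(1))
    print('lid front-right corner px for 1.2,1.3,1.4:',out); return S
E
python3 - <<'E'
from knob import *
plan(); S=look('s9')
cv2.imwrite('pics/c9.png',cv2.resize(S['img'][170:350,280:480],(800,600) if 0 else (660,594),interpolation=2)[:,:,::-1])
E
```

```text
pos [ 0.5787 -0.2355  0.2887] th 1.5311 tilt [-4.4e-03  7.0e-04 -1.0e+00] w 0.0873 t 54.6 F [-6.2 -0.  -4.5] j [ 0.23  0.42  0.11  1.6  -0.05  1.13  1.88]
tool cm now [0. 0. 0.]
lid front-right corner px for 1.2,1.3,1.4: [array([376.1, 228.7]), array([381.5, 223.5]), array([386.9, 218.9])]
```

Emit:
move_arm([
  {"dx": -0.3,"dy": 0,"dz": 0.15,"spin": 0},
  {"dx": -0.3,"dy": 0,"dz": 0.15,"spin": 0},
  {"dx": 0,"dy": 0,"dz": 0,"spin": 0},
])

```text
time: 54.95
ee_pos: [0.5837, -0.2358, 0.2847]
eef_rot: [0.02, 1.0, 0.001, -0.004]
ft_force: [-9.7, 0.1, -5.7]
width: 0.0874
grip_force: 5.0
```

Emit:
move_arm([
  {"dx": -0.3,"dy": 0,"dz": 0.15,"spin": 0},
  {"dx": -0.3,"dy": 0,"dz": 0.15,"spin": 0},
  {"dx": 0,"dy": 0,"dz": 0,"spin": 0},
])

```text
time: 55.25
ee_pos: [0.5877, -0.2363, 0.2818]
eef_rot: [0.019, 1.0, 0.001, -0.007]
ft_force: [-30.4, 2.5, 5.8]
width: 0.0872
grip_force: 6.1
```

```bash
python3 - <<'E'
from knob import *
plan(); S=look('s9')
cv2.imwrite('pics/c9.png',cv2.resize(S['img'][150:350,270:470],(590,590),interpolation=2)[:,:,::-1])
E
```

```text
pos [ 0.5877 -0.2363  0.2818] th 1.5321 tilt [-0.0142  0.0024 -0.9999] w 0.0872 t 55.25 F [-30.4   2.5   5.8] j [ 0.22  0.44  0.11  1.58 -0.05  1.14  1.88]
tool cm now [0. 0. 0.]
lid front-right corner px for 1.2,1.3,1.4: [array([376.1, 228.7]), array([381.5, 223.5]), array([386.9, 218.9])]
```

View pics/c9.png

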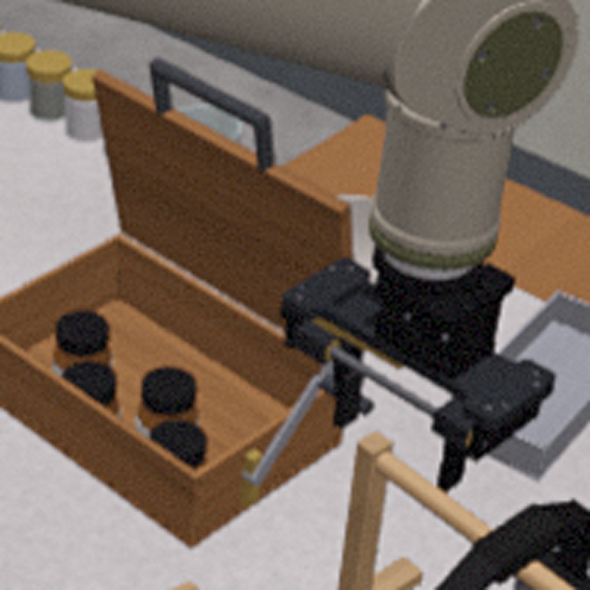

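The stay's lower link has folded rearwards (broken past line), but the gripper body now touches something (30 N). Back off.

Emit:
move_arm([
  {"dx": 0.5,"dy": 0,"dz": 0,"spin": 0},
  {"dx": 0.3,"dy": 0,"dz": 0,"spin": 0},
  {"dx": 0,"dy": 0,"dz": 0,"spin": 0},
])

```text
time: 55.6
ee_pos: [0.5832, -0.2357, 0.2842]
eef_rot: [0.02, 1.0, 0.0, -0.0]
ft_force: [-5.3, 0.1, -0.8]
width: 0.0872
grip_force: 2.3
```

```bash
cat >> knob.py <<'E'
def lidangle(f):
    # knob and lid-handle bar measured in both views
    S=snap('side',f+'s');T=snap('top',f+'t'); return S,T
E
python3 - <<'E'
from knob import *
plan(); S,T=lidangle('a')
# compare handle: side view dark blob above lid
P=lambda t:[[*(BC+BR@np.array([.09-.222*np.cos(t)+.006*np.sin(t),y])),.075+.222*np.sin(t)+.006*np.cos(t)] for y in(.055,-.055)]
for t in(1.1,1.2,1.3,1.4): print(t,proj(S,P(t)).round(1).tolist())
g=S['img'].max(2).astype(int)[155:225,310:372]; m=(g<75).astype(np.uint8)
N,l,st,ce=cv2.connectedComponentsWithStats(m)
for i in range(1,N):
    if st[i,4]>40: print(st[i]+[310,155,0,0,0])
E
```

```text
pos [ 0.5832 -0.2357  0.2842] th 1.5308 tilt [-5.e-04  1.e-04 -1.e+00] w 0.0872 t 55.6 F [-5.3  0.1 -0.8] j [ 0.23  0.43  0.11  1.6  -0.05  1.12  1.88]
tool cm now [0. 0. 0.]
1.1 [[305.1, 186.7], [340.2, 206.1]]
1.2 [[311.7, 180.3], [346.9, 199.4]]
1.3 [[318.4, 174.7], [353.7, 193.4]]
1.4 [[325.1, 169.9], [360.5, 188.2]]
[310 155  62  25 307]
[311 171  61  48 531]
[310 207  27  18 123]
```

Emit:
move_arm([
  {"dx": 0,"dy": -0.3,"dz": 0,"spin": 0},
  {"dx": 0,"dy": -0.3,"dz": 0,"spin": 0},
  {"dx": -0.3,"dy": 0,"dz": 0.1,"spin": 0},
  {"dx": 0,"dy": 0,"dz": 0,"spin": 0},
])

```text
time: 56.1
ee_pos: [0.586, -0.2412, 0.2822]
eef_rot: [0.019, 1.0, 0.001, -0.002]
ft_force: [-7.2, 2.1, -3.9]
width: 0.087
grip_force: 3.4
```

Emit:
move_arm([
  {"dx": -0.3,"dy": 0,"dz": 0.2,"spin": 0},
  {"dx": -0.2,"dy": 0,"dz": 0.2,"spin": 0},
  {"dx": 0,"dy": 0,"dz": 0,"spin": 0},
])

```text
time: 56.4
ee_pos: [0.5897, -0.2415, 0.2785]
eef_rot: [0.019, 1.0, 0.001, -0.004]
ft_force: [-20.2, 3.7, 6.3]
width: 0.087
grip_force: 5.6
```

Emit:
move_arm([
  {"dx": 0,"dy": 0,"dz": 0,"spin": 0},
  {"dx": 0,"dy": 0,"dz": 0,"spin": 0},
  {"dx": 0,"dy": 0,"dz": 0,"spin": 0},
  {"dx": 0,"dy": 0,"dz": 0,"spin": 0},
  {"dx": 0,"dy": 0,"dz": 0,"spin": 0},
  {"dx": 0,"dy": 0,"dz": 0,"spin": 0},
  {"dx": 0,"dy": 0,"dz": 0,"spin": 0},
  {"dx": 0,"dy": 0,"dz": 0,"spin": 0},
])

```text
time: 57.2
ee_pos: [0.5896, -0.2415, 0.2786]
eef_rot: [0.019, 1.0, 0.001, -0.003]
ft_force: [-19.8, 3.8, 6.4]
width: 0.0872
grip_force: 5.5
```

```bash
python3 - <<'E'
from knob import *
plan(); S,T=lidangle('b')
a=cv2.resize(S['img'][160:320,300:440],(520,594),interpolation=2); 
t=cv2.resize(T['img'][150:260,340:440],(270,297),interpolation=2); w=snap('wrist','wb')['img']
b=np.vstack([t,cv2.resize(w,(270,297))])
cv2.imwrite('pics/c10.png',np.hstack([a,b])[:,:,::-1])
E
```

```text
pos [ 0.5896 -0.2415  0.2786] th 1.5323 tilt [-0.0067  0.0021 -1.    ] w 0.0872 t 57.2 F [-19.8   3.8   6.4] j [ 0.23  0.45  0.11  1.58 -0.05  1.12  1.89]
tool cm now [0. 0. 0.]
```

View pics/c10.png

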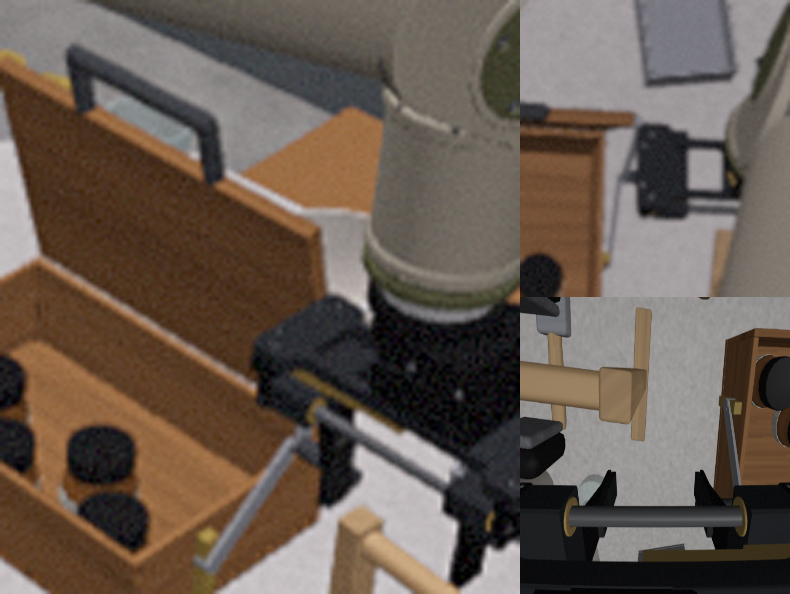

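No pictures left to view; this one shows the stay folded and the lid a bit lower (≈1.32), with the gripper body against the stay's upper link. Retreat forward and up.

Emit:
move_arm([
  {"dx": 0.6,"dy": -0.2,"dz": 0,"spin": 0},
  {"dx": 1.5,"dy": -0.5,"dz": 0,"spin": 0},
  {"dx": 2,"dy": 0,"dz": -1,"spin": 0},
  {"dx": 1,"dy": 0,"dz": -4,"spin": 0},
  {"dx": 0,"dy": 0,"dz": -4,"spin": 0},
  {"dx": 0,"dy": 0,"dz": -4,"spin": 0},
  {"dx": 0,"dy": 0,"dz": -3,"spin": 0},
  {"dx": 0,"dy": 0,"dz": 0,"spin": 0},
])

```text
time: 58.15
ee_pos: [0.5411, -0.2471, 0.4452]
eef_rot: [0.02, 1.0, -0.001, 0.005]
ft_force: [0.7, -1.0, -0.1]
width: 0.0869
grip_force: 0.0
```

```bash
cat >> knob.py <<'E'
from scipy.optimize import minimize_scalar
def knobpos(f,box=((340,225,430,330),(365,175,415,245))):
    S,T=lidangle(f); r=[]
    for C,(x0,y0,x1,y1) in((S,box[0]),(T,box[1])):
        im=C['img'][y0:y1,x0:x1].astype(int); m=((im.max(2)<85)&(im.max(2)-im.min(2)<20)).astype(np.uint8)
        N,l,st,ce=cv2.connectedComponentsWithStats(m)
        r.append([(ce[i]+[x0,y0],st[i]) for i in range(1,N) if 40<st[i,4]<300])
    for b,nb in r[1]:
        for a,na in r[0]:
            X,e=tri((T,*b),(S,*a))
            if e[0]<.008: print('knob? box',(BR.T@(X[:2]-BC)).round(4),'z',X[2].round(4),'e',e[0].round(4),na[4],nb[4],a.round(0),b.round(0))
def hfit(f):
    # lid angle: handle bar edge match, score = mean darkness along projected bar in both views
    S,T=load(f+'s'),load(f+'t')
    def sc(t,C):
        ys=np.linspace(-.045,.045,25); P=[[*(BC+BR@np.array([.09-.222*np.cos(t)+.006*np.sin(t),y])),.075+.222*np.sin(t)+.006*np.cos(t)] for y in ys]
        q=proj(C,P).round().astype(int); ok=(q[:,0]>=0)&(q[:,0]<640)&(q[:,1]>=0)&(q[:,1]<480)
        im=C['img'].max(2); return np.mean(im[q[ok,1],q[ok,0]])
    ts=np.arange(0,1.5,.02)
    for n,C in(('side',S),('top',T)):
        v=np.array([sc(t,C) for t in ts]); i=np.argsort(v)[:5]; print(n,[(ts[k].round(2),v[k].round(0)) for k in i])
E
python3 - <<'E'
from knob import *
plan(); knobpos('c'); hfit('c')
import shutil
for k in('s4',): pass
E
```

```text
pos [ 0.5411 -0.2471  0.4452] th 1.5311 tilt [ 0.0102 -0.003  -0.9999] w 0.0869 t 58.15 F [ 0.7 -1.  -0.1] j [ 0.24  0.24  0.13  1.5  -0.03  1.4   1.91]
tool cm now [0. 0. 0.]
knob? box [ 0.0352 -0.1731] z 0.1062 e 0.0002 94 71 [387. 284.] [387. 216.]
side [(np.float64(1.32), np.float64(46.0)), (np.float64(1.34), np.float64(67.0)), (np.float64(0.34), np.float64(72.0)), (np.float64(1.14), np.float64(73.0)), (np.float64(1.1), np.float64(74.0))]
top [(np.float64(1.28), np.float64(43.0)), (np.float64(1.32), np.float64(52.0)), (np.float64(1.34), np.float64(55.0)), (np.float64(1.2), np.float64(56.0)), (np.float64(0.44), np.float64(57.0))]
```

Lid hangs broken at ≈1.32, knob at z 0.106. Now grip the handle and lower.

Emit:
move_arm([
  {"dx": 0,"dy": 0,"dz": -4,"spin": 0},
  {"dx": 0,"dy": 0,"dz": -4,"spin": 0},
  {"dx": 0,"dy": 0,"dz": -2,"spin": 0.143},
  {"dx": 0,"dy": 0,"dz": 0,"spin": 0.143},
  {"dx": 0,"dy": 0,"dz": 0,"spin": 0.143},
  {"dx": 0,"dy": 0,"dz": 0,"spin": 0.143},
  {"dx": 0,"dy": 0,"dz": 0,"spin": 0.143},
  {"dx": 0,"dy": 0,"dz": 0,"spin": 0.143},
  {"dx": 0,"dy": 0,"dz": 0,"spin": 0.143},
  {"dx": 0,"dy": 0,"dz": 0,"spin": 0.143},
  {"dx": 0,"dy": 0,"dz": 0,"spin": 0.143},
  {"dx": 0,"dy": 0,"dz": 0,"spin": 0.143},
], claw=4)

```text
time: 59.45
ee_pos: [0.5405, -0.2468, 0.5378]
eef_rot: [0.673, 0.74, -0.0, -0.001]
ft_force: [0.3, -0.4, -0.1]
width: 0.04
grip_force: 0.0
```

Emit:
move_arm([
  {"dx": 0,"dy": 0,"dz": 0,"spin": 0.141},
  {"dx": 0,"dy": 0,"dz": 0,"spin": 0},
  {"dx": 0,"dy": 0,"dz": 0,"spin": 0},
])

```text
time: 59.75
ee_pos: [0.5403, -0.2468, 0.5384]
eef_rot: [0.72, 0.694, -0.0, -0.0]
ft_force: [-0.2, -0.3, -0.6]
width: 0.0398
grip_force: 0.0
```

```bash
python3 - <<'E'
from knob import *
lidangle('d'); hfit('d'); plan(.618,-.001,.4556,-.04)
E
```

```text
side [(np.float64(1.38), np.float64(49.0)), (np.float64(1.4), np.float64(67.0)), (np.float64(1.36), np.float64(69.0)), (np.float64(0.34), np.float64(72.0)), (np.float64(1.18), np.float64(73.0))]
top [(np.float64(1.28), np.float64(45.0)), (np.float64(1.3), np.float64(45.0)), (np.float64(1.32), np.float64(46.0)), (np.float64(1.38), np.float64(49.0)), (np.float64(1.2), np.float64(56.0))]
pos [ 0.5402 -0.2469  0.5388] th -0.0366 tilt [-5.e-04  2.e-04 -1.e+00] w 0.04 t 59.85 F [ 0.6 -0.3  0.2] j [ 0.12  0.23  0.29  1.33 -0.07  1.6   0.37]
tool cm now [24.85  6.88  8.32]
spin 0.0034 after spin cm [24.88  6.8   8.32]
```

```bash
cp pics/s8.pkl pics/ls.pkl; cp pics/t8.pkl pics/lt.pkl; python3 - <<'E'
from knob import *
hfit('l'); knobpos('e'); hfit('e')
E
```

```text
side [(np.float64(1.38), np.float64(47.0)), (np.float64(1.4), np.float64(65.0)), (np.float64(1.36), np.float64(68.0)), (np.float64(1.0), np.float64(69.0)), (np.float64(0.34), np.float64(69.0))]
top [(np.float64(1.32), np.float64(43.0)), (np.float64(1.3), np.float64(45.0)), (np.float64(1.28), np.float64(48.0)), (np.float64(1.38), np.float64(48.0)), (np.float64(1.4), np.float64(55.0))]
knob? box [ 0.0153 -0.174 ] z 0.1233 e 0.0 104 67 [382. 282.] [388. 222.]
side [(np.float64(1.38), np.float64(49.0)), (np.float64(1.4), np.float64(67.0)), (np.float64(1.36), np.float64(69.0)), (np.float64(0.34), np.float64(72.0)), (np.float64(1.18), np.float64(73.0))]
top [(np.float64(1.32), np.float64(45.0)), (np.float64(1.28), np.float64(45.0)), (np.float64(1.3), np.float64(45.0)), (np.float64(1.38), np.float64(50.0)), (np.float64(1.2), np.float64(56.0))]
```

The spring re-locked it (knob back at its first place); the knob must be pushed further. New approach: fingers open along x, the rear finger's back pushes the knob, so that the body clears the upper link.

```bash
python3 - <<'E'
from knob import *
p=BC+BR@np.array([-.062,-.192]); print(p); plan(*p,.293,-.04)
E
```

```text
[ 0.50737164 -0.18836708]
pos [ 0.5401 -0.2469  0.5391] th -0.038 tilt [-1.e-04  2.e-04 -1.e+00] w 0.0401 t 59.95 F [-0.6 -0.6  0.5] j [ 0.12  0.23  0.29  1.33 -0.07  1.6   0.36]
tool cm now [ 5.72 -3.49 24.61]
spin 0.002 after spin cm [ 5.72 -3.5  24.61]
```

Emit:
move_arm([
  {"dx": 2.86,"dy": -1.75,"dz": 0,"spin": 0},
  {"dx": 2.86,"dy": -1.75,"dz": 0,"spin": 0},
  {"dx": 0,"dy": 0,"dz": 4,"spin": 0},
  {"dx": 0,"dy": 0,"dz": 4,"spin": 0},
  {"dx": 0,"dy": 0,"dz": 4,"spin": 0},
  {"dx": 0,"dy": 0,"dz": 4,"spin": 0},
  {"dx": 0,"dy": 0,"dz": 3,"spin": 0},
  {"dx": 0,"dy": 0,"dz": 2,"spin": 0},
  {"dx": 0,"dy": 0,"dz": 2,"spin": 0},
  {"dx": 0,"dy": 0,"dz": 1.6,"spin": 0},
  {"dx": 0,"dy": 0,"dz": 0,"spin": 0},
  {"dx": 0,"dy": 0,"dz": 0,"spin": 0},
], claw=8.7)

```text
time: 61.15
ee_pos: [0.5075, -0.1884, 0.2938]
eef_rot: [0.721, 0.693, 0.0, 0.0]
ft_force: [-1.3, 0.6, 0.6]
width: 0.0872
grip_force: 0.0
```

Emit:
move_arm([
  {"dx": 0,"dy": 0.4,"dz": 0,"spin": 0},
  {"dx": 0,"dy": 0.4,"dz": 0,"spin": 0},
  {"dx": 0,"dy": 0.3,"dz": 0,"spin": 0},
  {"dx": 0,"dy": 0,"dz": 0,"spin": 0},
])

```text
time: 61.55
ee_pos: [0.5189, -0.1887, 0.2937]
eef_rot: [0.721, 0.693, 0.0, 0.0]
ft_force: [-0.5, 0.2, -1.2]
width: 0.087
grip_force: 0.0
```

```bash
python3 - <<'E'
from knob import *
plan(); p=pose()[0]; print((BR.T@(p[:2]-BC)).round(4)); knobpos('f')
E
```

```text
pos [ 0.5189 -0.1887  0.2937] th -0.0395 tilt [ 7.e-04 -1.e-04 -1.e+00] w 0.087 t 61.55 F [-0.5  0.2 -1.2] j [ 0.06  0.26  0.24  1.8  -0.07  1.08  0.28]
tool cm now [0. 0. 0.]
[-0.0504 -0.1918]
```

Emit:
move_arm([
  {"dx": 0,"dy": 0.3,"dz": 0,"spin": 0},
  {"dx": 0,"dy": 0.3,"dz": 0,"spin": 0},
  {"dx": 0,"dy": 0,"dz": 0,"spin": 0},
])

```text
time: 61.95
ee_pos: [0.5247, -0.1889, 0.2933]
eef_rot: [0.721, 0.693, 0.0, 0.0]
ft_force: [0.2, -0.6, -0.8]
width: 0.0871
grip_force: 0.0
```

Emit:
move_arm([
  {"dx": 0,"dy": 0.3,"dz": 0.1,"spin": 0},
  {"dx": 0,"dy": 0.3,"dz": 0.15,"spin": 0},
  {"dx": 0,"dy": 0,"dz": 0,"spin": 0},
])

```text
time: 62.25
ee_pos: [0.5302, -0.1893, 0.2902]
eef_rot: [0.721, 0.693, -0.0, -0.001]
ft_force: [-3.1, -0.5, -1.4]
width: 0.0868
grip_force: 1.2
```

Emit:
move_arm([
  {"dx": 0,"dy": 0.3,"dz": 0.2,"spin": 0},
  {"dx": 0,"dy": 0.3,"dz": 0.2,"spin": 0},
  {"dx": 0,"dy": 0,"dz": 0,"spin": 0},
])

```text
time: 62.55
ee_pos: [0.536, -0.1896, 0.2858]
eef_rot: [0.721, 0.693, -0.001, -0.001]
ft_force: [-4.5, 0.3, -3.4]
width: 0.087
grip_force: 2.2
```

Emit:
move_arm([
  {"dx": 0,"dy": 0.3,"dz": 0.2,"spin": 0},
  {"dx": 0,"dy": 0.3,"dz": 0.2,"spin": 0},
  {"dx": 0,"dy": 0,"dz": 0,"spin": 0},
  {"dx": 0,"dy": 0,"dz": 0,"spin": 0},
])

```text
time: 62.95
ee_pos: [0.5413, -0.1898, 0.2816]
eef_rot: [0.721, 0.693, -0.001, -0.002]
ft_force: [-7.5, 0.5, -4.3]
width: 0.0872
grip_force: 3.5
```

```bash
python3 - <<'E'
from knob import *
plan(); p=pose()[0]; print((BR.T@(p[:2]-BC)).round(4)); knobpos('g'); hfit('g')
E
```

```text
pos [ 0.5413 -0.1898  0.2816] th -0.0404 tilt [-4.e-03  7.e-04 -1.e+00] w 0.0872 t 62.95 F [-7.5  0.5 -4.3] j [ 0.06  0.32  0.23  1.76 -0.08  1.08  0.28]
tool cm now [0. 0. 0.]
[-0.028  -0.1921]
side [(np.float64(1.36), np.float64(42.0)), (np.float64(1.38), np.float64(63.0)), (np.float64(0.34), np.float64(69.0)), (np.float64(1.18), np.float64(71.0)), (np.float64(1.4), np.float64(72.0))]
top [(np.float64(1.28), np.float64(44.0)), (np.float64(1.3), np.float64(45.0)), (np.float64(1.32), np.float64(49.0)), (np.float64(1.36), np.float64(56.0)), (np.float64(1.2), np.float64(56.0))]
```

Emit:
move_arm([
  {"dx": 0,"dy": 0.3,"dz": 0.25,"spin": 0},
  {"dx": 0,"dy": 0.3,"dz": 0.25,"spin": 0},
  {"dx": 0,"dy": 0,"dz": 0,"spin": 0},
  {"dx": 0,"dy": 0,"dz": 0,"spin": 0},
])

```text
time: 63.45
ee_pos: [0.5468, -0.1901, 0.276]
eef_rot: [0.721, 0.693, -0.002, -0.002]
ft_force: [-8.9, -0.1, -6.9]
width: 0.0869
grip_force: 4.4
```

Emit:
move_arm([
  {"dx": 0,"dy": 0.2,"dz": 0.25,"spin": 0},
  {"dx": 0,"dy": 0.2,"dz": 0.25,"spin": 0},
  {"dx": 0,"dy": 0,"dz": 0,"spin": 0},
  {"dx": 0,"dy": 0,"dz": 0,"spin": 0},
])

```text
time: 63.85
ee_pos: [0.5506, -0.1902, 0.2709]
eef_rot: [0.721, 0.693, -0.002, -0.003]
ft_force: [-8.9, -0.9, -6.9]
width: 0.0867
grip_force: 4.7
```

```bash
python3 - <<'E'
from knob import *
plan(); p=pose()[0]; print((BR.T@(p[:2]-BC)).round(4)); lidangle('g'); hfit('g')
E
```

```text
pos [ 0.5506 -0.1902  0.2709] th -0.0406 tilt [-0.0064  0.001  -1.    ] w 0.0867 t 63.85 F [-8.9 -0.9 -6.9] j [ 0.06  0.35  0.23  1.74 -0.09  1.06  0.28]
tool cm now [0. 0. 0.]
[-0.0187 -0.1922]
side [(np.float64(1.28), np.float64(53.0)), (np.float64(1.26), np.float64(64.0)), (np.float64(1.12), np.float64(67.0)), (np.float64(0.34), np.float64(70.0)), (np.float64(1.1), np.float64(70.0))]
top [(np.float64(1.28), np.float64(52.0)), (np.float64(1.2), np.float64(56.0)), (np.float64(1.3), np.float64(56.0)), (np.float64(0.44), np.float64(57.0)), (np.float64(1.18), np.float64(60.0))]
```

Emit:
move_arm([
  {"dx": 0,"dy": 0.25,"dz": 0.3,"spin": 0},
  {"dx": 0,"dy": 0.25,"dz": 0.3,"spin": 0},
  {"dx": 0,"dy": 0.2,"dz": 0.3,"spin": 0},
  {"dx": 0,"dy": 0,"dz": 0,"spin": 0},
  {"dx": 0,"dy": 0,"dz": 0,"spin": 0},
])

```text
time: 64.45
ee_pos: [0.5569, -0.1905, 0.2612]
eef_rot: [0.721, 0.693, -0.003, -0.004]
ft_force: [-11.3, -1.0, -8.7]
width: 0.087
grip_force: 5.9
```

```bash
python3 - <<'E'
from knob import *
plan(); p=pose()[0]; print((BR.T@(p[:2]-BC)).round(4)); lidangle('g'); hfit('g')
E
```

```text
pos [ 0.5569 -0.1905  0.2612] th -0.0407 tilt [-0.0088  0.0015 -1.    ] w 0.087 t 64.45 F [-11.3  -1.   -8.7] j [ 0.06  0.38  0.23  1.73 -0.1   1.05  0.28]
tool cm now [0. 0. 0.]
[-0.0124 -0.1921]
side [(np.float64(1.12), np.float64(50.0)), (np.float64(1.14), np.float64(62.0)), (np.float64(1.02), np.float64(63.0)), (np.float64(1.0), np.float64(63.0)), (np.float64(0.98), np.float64(66.0))]
top [(np.float64(1.16), np.float64(55.0)), (np.float64(1.12), np.float64(56.0)), (np.float64(1.14), np.float64(57.0)), (np.float64(0.44), np.float64(57.0)), (np.float64(0.42), np.float64(70.0))]
```

Lid at ≈1.12 and the knob now pulls in the folding direction. Retreat.

Emit:
move_arm([
  {"dx": 0,"dy": -2,"dz": 0,"spin": 0},
  {"dx": 0,"dy": -4,"dz": 0,"spin": 0},
  {"dx": 0,"dy": -4,"dz": -2,"spin": 0},
  {"dx": 0,"dy": -3,"dz": -4,"spin": 0},
  {"dx": 0,"dy": 0,"dz": -4,"spin": 0},
  {"dx": 0,"dy": 0,"dz": -4,"spin": 0},
])

```text
time: 65.15
ee_pos: [0.4289, -0.1852, 0.4065]
eef_rot: [0.721, 0.693, 0.001, 0.001]
ft_force: [0.4, 0.3, -0.1]
width: 0.0872
grip_force: 0.0
```

```bash
python3 - <<'E'
from knob import *
plan(); knobpos('h'); hfit('h')
for i in range(5): imaging.camera('wrist')
lidangle('h'); hfit('h')
E
```

```text
pos [ 0.4289 -0.1852  0.4065] th -0.0404 tilt [ 0.0037  0.     -1.    ] w 0.0872 t 65.15 F [ 0.4  0.3 -0.1] j [ 0.06 -0.03  0.25  1.87  0.01  1.3   0.26]
tool cm now [0. 0. 0.]
knob? box [ 0.0447 -0.173 ] z 0.0949 e 0.0004 98 76 [389. 286.] [386. 213.]
side [(np.float64(1.0), np.float64(47.0)), (np.float64(0.94), np.float64(48.0)), (np.float64(0.98), np.float64(48.0)), (np.float64(1.02), np.float64(49.0)), (np.float64(0.96), np.float64(51.0))]
top [(np.float64(1.12), np.float64(54.0)), (np.float64(1.16), np.float64(54.0)), (np.float64(0.44), np.float64(55.0)), (np.float64(1.14), np.float64(55.0)), (np.float64(0.42), np.float64(69.0))]
side [(np.float64(0.94), np.float64(50.0)), (np.float64(0.98), np.float64(51.0)), (np.float64(1.02), np.float64(51.0)), (np.float64(1.0), np.float64(51.0)), (np.float64(0.96), np.float64(53.0))]
top [(np.float64(1.12), np.float64(54.0)), (np.float64(1.16), np.float64(54.0)), (np.float64(1.14), np.float64(55.0)), (np.float64(0.44), np.float64(56.0)), (np.float64(0.42), np.float64(68.0))]
```

```bash
python3 - <<'E'
from knob import *
for k in range(3):
    for i in range(6): imaging.camera('wrist')
    knobpos('h')
hfit('h'); plan()
S=load('hs')
for t in(.9,1.,1.1,1.15,1.2): 
    P=[[*(BC+BR@np.array([.09-.222*np.cos(t)+.006*np.sin(t),y])),.075+.222*np.sin(t)+.006*np.cos(t)] for y in(.05,.02,-.02,-.05)]
    print(t,[int(S['img'][v,u].max()) for u,v in proj(S,P).round().astype(int)])
E
```

```text
knob? box [ 0.0444 -0.1734] z 0.095 e 0.0005 95 78 [389. 286.] [386. 213.]
knob? box [ 0.0447 -0.1736] z 0.0945 e 0.0004 92 76 [389. 286.] [386. 213.]
knob? box [ 0.0447 -0.1732] z 0.0946 e 0.0003 95 77 [389. 286.] [386. 213.]
side [(np.float64(1.0), np.float64(50.0)), (np.float64(1.02), np.float64(50.0)), (np.float64(0.98), np.float64(51.0)), (np.float64(0.94), np.float64(52.0)), (np.float64(0.96), np.float64(53.0))]
top [(np.float64(1.16), np.float64(54.0)), (np.float64(1.12), np.float64(54.0)), (np.float64(1.14), np.float64(55.0)), (np.float64(0.44), np.float64(56.0)), (np.float64(0.42), np.float64(69.0))]
pos [ 0.4294 -0.1852  0.4038] th -0.04 tilt [ 1.e-04  1.e-04 -1.e+00] w 0.0868 t 66.8 F [ 0.4 -0.   1.1] j [ 0.06 -0.03  0.25  1.87  0.01  1.3   0.26]
tool cm now [0. 0. 0.]
0.9 [188, 66, 13, 23]
1.0 [58, 64, 51, 17]
1.1 [56, 83, 84, 73]
1.15 [72, 67, 127, 109]
1.2 [164, 146, 89, 113]
```

Stable hang at about 1.14. Move above the handle front and re-measure.

Emit:
move_arm([
  {"dx": 0,"dy": 0,"dz": -4,"spin": 0},
  {"dx": 0,"dy": 0,"dz": -4,"spin": 0},
  {"dx": 0,"dy": 0,"dz": -4,"spin": 0},
  {"dx": 4,"dy": 1.5,"dz": -2,"spin": 0},
  {"dx": 4,"dy": 2,"dz": 0,"spin": 0},
  {"dx": 4,"dy": 2,"dz": 0,"spin": 0},
  {"dx": 4,"dy": 2.5,"dz": 0,"spin": 0},
  {"dx": 2.5,"dy": 3,"dz": 0,"spin": 0},
  {"dx": 0,"dy": 3,"dz": 0,"spin": 0},
  {"dx": 0,"dy": 0,"dz": 0,"spin": 0},
  {"dx": 0,"dy": 0,"dz": 0,"spin": 0},
], claw=4)

```text
time: 67.9
ee_pos: [0.5771, -0.006, 0.5431]
eef_rot: [0.721, 0.693, -0.001, -0.0]
ft_force: [-0.2, -0.5, 0.4]
width: 0.04
grip_force: 0.0
```

```bash
python3 - <<'E'
from knob import *
knobpos('k'); hfit('k'); w=snap('wrist','kw')
for t in np.arange(1.0,1.3,.02):
    P=[[*(BC+BR@np.array([.09-.222*np.cos(t)+.006*np.sin(t),y])),.075+.222*np.sin(t)+.006*np.cos(t)] for y in np.linspace(.04,-.04,17)]
    q=proj(w,P).round().astype(int); ok=(q[:,1]<290)&(q[:,1]>0)&(q[:,0]>0)&(q[:,0]<640); print(t.round(2),ok.sum(),np.mean(w['img'].max(2)[q[ok,1],q[ok,0]]).round(0),end='; ')
t=1.14; c=BC+BR@np.array([.09-.222*np.cos(t)+.006*np.sin(t),.0]); print(c)
plan(*c,.075+.222*np.sin(t)+.006*np.cos(t)+.164,-.04)
E
```

```text
knob? box [ 0.0484 -0.1681] z 0.0885 e 0.0015 92 211 [389. 286.] [383. 213.]
side [(np.float64(1.12), np.float64(49.0)), (np.float64(1.14), np.float64(62.0)), (np.float64(1.02), np.float64(62.0)), (np.float64(1.0), np.float64(62.0)), (np.float64(0.98), np.float64(66.0))]
top [(np.float64(0.44), np.float64(118.0)), (np.float64(0.42), np.float64(119.0)), (np.float64(0.64), np.float64(121.0)), (np.float64(0.66), np.float64(122.0)), (np.float64(0.46), np.float64(123.0))]
1.0 17 89.0; 1.02 17 99.0; 1.04 17 96.0; 1.06 17 103.0; 1.08 17 99.0; 1.1 17 96.0; 1.12 17 58.0; 1.14 17 67.0; 1.16 17 67.0; 1.18 17 106.0; 1.2 16 134.0; 1.22 16 128.0; 1.24 16 87.0; 1.26 16 91.0; 1.28 16 95.0; 1.3 16 89.0; [0.57974362 0.0008902 ]
pos [ 0.576  -0.0064  0.5444] th -0.0407 tilt [ 7.e-04  2.e-04 -1.e+00] w 0.0399 t 68.05 F [-0.7 -0.4 -0.4] j [-0.13  0.19  0.07  1.35 -0.01  1.6  -0.1 ]
tool cm now [ 0.74  0.33 10.12]
spin -0.0007 after spin cm [ 0.74  0.33 10.12]
```

Emit:
move_arm([
  {"dx": 0.7,"dy": 0.25,"dz": 2.5,"spin": 0},
  {"dx": 0,"dy": 0,"dz": 2.5,"spin": 0},
  {"dx": 0,"dy": 0,"dz": 2.5,"spin": 0},
  {"dx": 0,"dy": 0,"dz": 1.5,"spin": 0},
  {"dx": 0,"dy": 0,"dz": 1.1,"spin": 0},
  {"dx": 0,"dy": 0,"dz": 0,"spin": 0},
  {"dx": 0,"dy": 0,"dz": 0,"spin": 0},
])

```text
time: 68.75
ee_pos: [0.5794, 0.0008, 0.4438]
eef_rot: [0.721, 0.693, 0.0, 0.0]
ft_force: [-0.7, 0.5, -0.1]
width: 0.0396
grip_force: 0.0
```

Emit:
move_arm([
  {"dx": 0,"dy": 0,"dz": 0,"spin": 0},
  {"dx": 0,"dy": 0,"dz": 0,"spin": 0},
  {"dx": 0,"dy": 0,"dz": 0,"spin": 0},
  {"dx": 0,"dy": 0,"dz": 0,"spin": 0},
  {"dx": 0,"dy": 0,"dz": 0,"spin": 0},
  {"dx": 0,"dy": 0,"dz": 0,"spin": 0},
  {"dx": 0,"dy": 0,"dz": 0,"spin": 0},
  {"dx": 0,"dy": 0,"dz": 0,"spin": 0},
], claw=0.2, squeeze=20)

```text
time: 69.55
ee_pos: [0.5795, 0.0009, 0.443]
eef_rot: [0.721, 0.693, 0.0, 0.0]
ft_force: [0.3, 0.5, 1.2]
width: 0.0133
grip_force: 20.0
```

```bash
python3 - <<'E'
from knob import *
plan(); p,M,s=pose(); g=p+.164*M[:,2]; xb=(BR.T@(g[:2]-BC))[0]-.09; z=g[2]-.075
t0=np.arctan2(z,-xb)-.027; print('grip',s['grip_force'],'theta',t0,'r',np.hypot(xb,z))
H=lambda t:np.array([-.222*np.cos(t)+.006*np.sin(t),.222*np.sin(t)+.006*np.cos(t)])
A=np.linspace(t0,0,25)
print([(( H(A[i+1])-H(A[i]))*100).round(2).tolist() for i in range(24)])
E
```

```text
pos [0.5795 0.0009 0.443 ] th -0.04 tilt [ 2.e-04  1.e-04 -1.e+00] w 0.0133 t 69.55 F [0.3 0.5 1.2] j [-0.13  0.21  0.06  1.53 -0.01  1.4  -0.11]
tool cm now [0. 0. 0.]
grip 19.999838769435883 theta 1.138619871854856 r 0.22195284960866132
[[-0.96, -0.44], [-0.94, -0.48], [-0.91, -0.53], [-0.89, -0.57], [-0.86, -0.61], [-0.83, -0.65], [-0.8, -0.69], [-0.76, -0.73], [-0.73, -0.76], [-0.69, -0.8], [-0.65, -0.83], [-0.61, -0.86], [-0.57, -0.89], [-0.53, -0.91], [-0.48, -0.94], [-0.44, -0.96], [-0.39, -0.98], [-0.35, -0.99], [-0.3, -1.01], [-0.25, -1.02], [-0.2, -1.03], [-0.15, -1.04], [-0.1, -1.05], [-0.05, -1.05]]
```

Handle gripped exactly on the arc (r = 0.222). Lower.

Emit:
move_arm([
  {"dx": 0,"dy": -0.96,"dz": 0.44,"spin": 0},
  {"dx": 0,"dy": -0.94,"dz": 0.48,"spin": 0},
  {"dx": 0,"dy": -0.91,"dz": 0.53,"spin": 0},
  {"dx": 0,"dy": -0.89,"dz": 0.57,"spin": 0},
  {"dx": 0,"dy": -0.86,"dz": 0.61,"spin": 0},
  {"dx": 0,"dy": -0.83,"dz": 0.65,"spin": 0},
  {"dx": 0,"dy": -0.8,"dz": 0.69,"spin": 0},
  {"dx": 0,"dy": -0.76,"dz": 0.73,"spin": 0},
  {"dx": 0,"dy": -0.73,"dz": 0.76,"spin": 0},
  {"dx": 0,"dy": -0.69,"dz": 0.8,"spin": 0},
  {"dx": 0,"dy": -0.65,"dz": 0.83,"spin": 0},
  {"dx": 0,"dy": -0.61,"dz": 0.86,"spin": 0},
])

```text
time: 70.75
ee_pos: [0.4827, 0.0051, 0.3626]
eef_rot: [0.721, 0.693, 0.0, -0.0]
ft_force: [1.0, 4.6, 0.6]
width: 0.0129
grip_force: 20.0
```

Emit:
move_arm([
  {"dx": 0,"dy": -0.57,"dz": 0.89,"spin": 0},
  {"dx": 0,"dy": -0.53,"dz": 0.91,"spin": 0},
  {"dx": 0,"dy": -0.48,"dz": 0.94,"spin": 0},
  {"dx": 0,"dy": -0.44,"dz": 0.96,"spin": 0},
  {"dx": 0,"dy": -0.39,"dz": 0.98,"spin": 0},
  {"dx": 0,"dy": -0.35,"dz": 0.99,"spin": 0},
  {"dx": 0,"dy": -0.3,"dz": 1.01,"spin": 0},
  {"dx": 0,"dy": -0.25,"dz": 1.02,"spin": 0},
  {"dx": 0,"dy": 0,"dz": 0,"spin": 0},
  {"dx": 0,"dy": 0,"dz": 0,"spin": 0},
])

```text
time: 71.75
ee_pos: [0.4498, 0.0061, 0.2853]
eef_rot: [0.721, 0.693, -0.0, -0.0]
ft_force: [1.1, 4.7, -1.9]
width: 0.0133
grip_force: 20.0
```

```bash
cat > th.py <<'E'
from knob import *
plan(); p,M,s=pose(); g=p+.164*M[:,2]; xb=(BR.T@(g[:2]-BC))[0]-.09; z=g[2]-.075
t0=np.arctan2(z,-xb)-.027; print('grip',s['grip_force'],'theta',t0,'r',np.hypot(xb,z))
E
python3 th.py
```

```text
pos [0.4498 0.0061 0.2853] th -0.0399 tilt [-9.e-04 -0.e+00 -1.e+00] w 0.0133 t 71.75 F [ 1.1  4.7 -1.9] j [-0.14  0.06  0.03  2.05 -0.    1.03 -0.15]
tool cm now [0. 0. 0.]
grip 20.009599775075912 theta 0.1830142067829603 r 0.22229158424296894
```

Emit:
move_arm([
  {"dx": 0,"dy": -0.12,"dz": 0.6,"spin": 0},
  {"dx": 0,"dy": -0.12,"dz": 0.6,"spin": 0},
  {"dx": 0,"dy": -0.1,"dz": 0.6,"spin": 0},
  {"dx": 0,"dy": -0.08,"dz": 0.6,"spin": 0},
  {"dx": 0,"dy": -0.05,"dz": 0.5,"spin": 0},
  {"dx": 0,"dy": -0.02,"dz": 0.4,"spin": 0},
  {"dx": 0,"dy": -0.02,"dz": 0.3,"spin": 0},
  {"dx": 0,"dy": 0,"dz": 0.2,"spin": 0},
  {"dx": 0,"dy": 0,"dz": 0,"spin": 0},
  {"dx": 0,"dy": 0,"dz": 0,"spin": 0},
])

```text
time: 72.75
ee_pos: [0.4448, 0.0063, 0.2481]
eef_rot: [0.721, 0.693, -0.0, -0.0]
ft_force: [-2.1, 4.2, -1.6]
width: 0.0127
grip_force: 20.1
```

```bash
python3 th.py
```

```text
pos [0.4448 0.0063 0.2481] th -0.04 tilt [-0.001 -0.    -1.   ] w 0.0127 t 72.75 F [-2.1  4.2 -1.6] j [-0.14  0.1   0.03  2.1  -0.    0.95 -0.15]
tool cm now [0. 0. 0.]
grip 20.060816891491413 theta 0.014055911482987491 r 0.2226271246643788
```

Emit:
move_arm([
  {"dx": 0,"dy": 0,"dz": 0.15,"spin": 0},
  {"dx": 0,"dy": 0,"dz": 0.15,"spin": 0},
  {"dx": 0,"dy": 0,"dz": 0.1,"spin": 0},
  {"dx": 0,"dy": 0,"dz": 0,"spin": 0},
  {"dx": 0,"dy": 0,"dz": 0,"spin": 0},
])

```text
time: 73.25
ee_pos: [0.4447, 0.0063, 0.2441]
eef_rot: [0.721, 0.693, -0.001, -0.0]
ft_force: [-2.2, 5.6, -1.5]
width: 0.0128
grip_force: 20.1
```

Emit:
move_arm([
  {"dx": 0,"dy": 0,"dz": 0.1,"spin": 0},
  {"dx": 0,"dy": 0,"dz": 0,"spin": 0},
  {"dx": 0,"dy": 0,"dz": 0,"spin": 0},
])

```text
time: 73.55
ee_pos: [0.4447, 0.0063, 0.2431]
eef_rot: [0.721, 0.693, -0.001, -0.0]
ft_force: [-3.0, 4.4, -2.1]
width: 0.0128
grip_force: 20.1
```

Emit:
move_arm([
  {"dx": 0,"dy": 0,"dz": 0.15,"spin": 0},
  {"dx": 0,"dy": 0,"dz": 0.15,"spin": 0},
  {"dx": 0,"dy": 0,"dz": 0,"spin": 0},
  {"dx": 0,"dy": 0,"dz": 0,"spin": 0},
])

```text
time: 73.95
ee_pos: [0.4447, 0.0063, 0.2408]
eef_rot: [0.721, 0.693, -0.001, -0.001]
ft_force: [-6.7, 3.9, 10.1]
width: 0.0131
grip_force: 19.3
```

Emit:
move_arm([
  {"dx": 0,"dy": 0,"dz": 0.15,"spin": 0},
  {"dx": 0,"dy": 0,"dz": 0.15,"spin": 0},
  {"dx": 0,"dy": 0,"dz": 0,"spin": 0},
  {"dx": 0,"dy": 0,"dz": 0,"spin": 0},
])

```text
time: 74.35
ee_pos: [0.4447, 0.0059, 0.2382]
eef_rot: [0.721, 0.693, -0.001, -0.0]
ft_force: [-10.4, 1.7, 16.4]
width: 0.0124
grip_force: 18.8
```

Shut (16 N upward contact). Relax, release to 28 mm, rise.

Emit:
move_arm([
  {"dx": 0,"dy": 0,"dz": -0.1,"spin": 0},
  {"dx": 0,"dy": 0,"dz": 0,"spin": 0},
  {"dx": 0,"dy": 0,"dz": 0,"spin": 0},
  {"dx": 0,"dy": 0,"dz": 0,"spin": 0},
  {"dx": 0,"dy": 0,"dz": 0,"spin": 0},
  {"dx": 0,"dy": 0,"dz": 0,"spin": 0},
], claw=2.8)

```text
time: 74.95
ee_pos: [0.4451, 0.0062, 0.2383]
eef_rot: [0.721, 0.693, -0.0, -0.0]
ft_force: [0.4, 0.0, 0.3]
width: 0.028
grip_force: 0.0
```

Emit:
move_arm([
  {"dx": 0,"dy": 0,"dz": -1,"spin": 0},
  {"dx": 0,"dy": 0,"dz": -2,"spin": 0},
  {"dx": 0,"dy": 0,"dz": -3,"spin": 0},
  {"dx": 0,"dy": 0,"dz": -4,"spin": 0},
  {"dx": 0,"dy": 0,"dz": -4,"spin": 0},
  {"dx": 0,"dy": 0,"dz": -4,"spin": 0},
  {"dx": 0,"dy": -1,"dz": -4,"spin": 0},
  {"dx": 3,"dy": 0,"dz": 0,"spin": 0},
  {"dx": 4,"dy": 0,"dz": 0,"spin": 0},
  {"dx": 4,"dy": 0,"dz": 0,"spin": 0},
  {"dx": 4,"dy": 0,"dz": 0,"spin": 0},
  {"dx": 0,"dy": 0,"dz": 0,"spin": 0},
])

```text
time: 76.15
ee_pos: [0.44, 0.1617, 0.4589]
eef_rot: [0.719, 0.696, 0.001, -0.001]
ft_force: [0.8, -0.1, 0.4]
width: 0.0278
grip_force: 0.0
```

```bash
python3 - <<'E'
from knob import *
plan(); S=snap('side','zs');T=snap('top','zt'); hfit('z')
X={}
# compare with the first pictures: box/stay region and rail/bystander region
for n,z,o in(('side',S,load('side0')),('top',T,load('top0'))):
    d=np.abs(z['img'].astype(int)-o['img'].astype(int)).max(2); m=cv2.morphologyEx((d>50).astype(np.uint8),cv2.MORPH_OPEN,np.ones((3,3)))
    N,l,st,ce=cv2.connectedComponentsWithStats(m); print(n,[st[i].tolist() for i in range(1,N) if st[i,4]>25])
E
```

```text
pos [0.44   0.1617 0.4589] th -0.0325 tilt [ 0.      0.0015 -1.    ] w 0.0278 t 76.15 F [ 0.8 -0.1  0.4] j [-0.29 -0.03 -0.15  1.76 -0.01  1.41 -0.48]
tool cm now [0. 0. 0.]
side [(np.float64(0.0), np.float64(68.0)), (np.float64(0.04), np.float64(71.0)), (np.float64(0.02), np.float64(72.0)), (np.float64(0.12), np.float64(75.0)), (np.float64(0.16), np.float64(76.0))]
top [(np.float64(0.44), np.float64(53.0)), (np.float64(0.02), np.float64(55.0)), (np.float64(0.0), np.float64(56.0)), (np.float64(0.04), np.float64(56.0)), (np.float64(0.06), np.float64(60.0))]
side [[191, 2, 15, 7, 55], [173, 6, 13, 7, 52], [234, 12, 16, 41, 533], [119, 25, 104, 67, 1305], [39, 45, 19, 13, 138], [60, 45, 17, 46, 321], [72, 55, 8, 16, 70], [77, 74, 5, 13, 54], [32, 82, 34, 38, 832], [71, 92, 7, 8, 39], [217, 113, 9, 4, 32], [180, 117, 91, 78, 3733], [0, 121, 20, 16, 254], [92, 158, 18, 47, 330], [4, 181, 20, 11, 109], [10, 203, 44, 128, 2097], [189, 211, 18, 20, 316], [282, 210, 69, 71, 1974], [151, 226, 21, 20, 343], [212, 228, 19, 21, 342], [113, 239, 13, 64, 519], [179, 243, 20, 22, 372], [124, 305, 29, 70, 1128], [98, 313, 14, 15, 92], [23, 319, 28, 66, 751], [400, 320, 76, 89, 2368], [100, 323, 28, 36, 563], [442, 347, 31, 30, 488], [81, 364, 45, 28, 631], [52, 369, 25, 20, 295]]
top [[215, 194, 5, 9, 31], [225, 198, 94, 217, 4272], [285, 213, 68, 43, 1137], [166, 216, 5, 11, 46], [453, 228, 41, 66, 1444], [146, 243, 22, 21, 347], [189, 246, 21, 20, 321], [185, 287, 22, 19, 299], [139, 288, 23, 19, 357], [0, 328, 180, 152, 9759], [311, 417, 17, 18, 184], [272, 436, 65, 44, 1037], [347, 463, 15, 17, 165]]
```

Lid shut, and against the first pictures only the headset, the jars and the arm have changed. Hand in.

```bash
python3 -c "
from bench import job; print(job.close_job())"
```

```text
the job is handed in; nothing more can be done
None
```

I handed the job in at about 76 s: the headphones hang on the rail, all four jars were upright in the box, and the lid is shut. The stay re-locked after the first knob push, so I had to break it a second time.

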